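# Lift the capsule basket out of the conditioning jar with the hook rod

### The job

Take the hook rod from its stand, reach down into the tall clear jar, feel for the wire bail of the capsule basket that hangs inside (it has flopped to one side or the other), and lift the basket out with the hook alone - fingers must not touch the basket. Set it down gently, upright, in the middle of the steel dish, free the hook, and hang the rod back in its stand. Do not tip the basket, bang it or haul on the bail, and leave the bottles, carton and glassware where they stand.

Things in the scene. Friction and masses are not known exactly. Their poses are not given: they have to be found in the camera images.
- jar: Fixed clear cylinder, bore 100 mm, on a grey foot 124 mm wide. A flat aluminium flange (120 mm wide, 6 mm thick, top face 134 mm above the bench) narrows its mouth to a hole 84 mm wide. Inside, a steel support ring (bore 64 mm, top face 40 mm above the bench) carries the basket. Orange beads on the floor are fixed. Origin: centre of the underside, z up.
- basket: Loose perforated steel basket of red and white capsules, 0.14 to 0.26 kg, 58 mm wide, 30 mm high; a 74 mm flange (26 to 30 mm above its foot) hangs on the jar's ring, foot 14 mm above the bench. Origin: centre of its foot, z up. Its dark wire bail is told under point bail_axis. Hooked at the bail's peak it hangs level and goes through the jar's mouth with 5 mm to spare all round.
- bail_axis (a point): On the basket, 34 mm above its foot, in the middle of the bail's hinge axis; axes as the basket's. Bail: 4 mm wire hinged at y = +-32 mm, swings freely about y, arches to a peak 44 mm from the axis at y = 0. It has flopped to a firm stop 0.95 rad from upright, towards +x or -x: which is not told, feel or look. Lying so, its peak is 36 mm aside and 26 mm up, out under the jar's flange.
- hook_rod: Loose upright rod, 0.09 kg. Origin: on the shaft axis at the bottom of the hook; z up the shaft, x towards the hook's tip. All wire 4.4 mm. J-hook open upward, upturned tip at x = +13 mm, its end 15 mm above the origin. Square collar 22 mm wide, 96 to 100 mm up. Hung on the stand: origin 24 mm above the bench, its x along the stand's x.
- rod_grip (a point): Middle of the rod's flat blue handle, on the shaft axis, 124 mm above the rod's origin; axes as the rod's. The handle is 26 mm along x, 14 mm along y, and reaches from 24 mm below this point (collar below that) to 22 mm above it. Grip it from above across y.
- rod_stand: Fixed stand: grey base 100 x 80 x 10 mm, column behind (x = +33 to +47 mm, 117 mm high), two-pronged rest that opens to the stand's -x. Origin: at bench level on the axis of the hung rod, z up.
- seat (a point): Top face of the stand's two prongs, 120 mm above the bench, on the hung rod's axis; axes as the stand's. The collar lies on it. The slot for the shaft is 10 mm wide, open to -x. Lips 3 mm high before and behind the collar (14 to 17 mm from this point): raise the rod over 3 mm to bring it on or off along x.
- dish: Fixed round steel dish, 148 mm wide, rim 12 mm high, flat floor about 126 mm wide, 4 mm above the bench, grey mat. Origin: centre of the underside, z up. (Dish and jar change places; a wall shelf hangs over the back left corner of the bench, at x over 0.64, y over 0.26, from 0.5 m up: keep the arm clear of it.)
- pe_bottle: Bystander: white plastic bottle, 60 mm diameter, 125 mm high, at the back. Origin: centre of the foot.
- beaker_250: Bystander: glass beaker, 78 mm, 95 mm high, at the back. Origin: centre of the foot.
- carton: Bystander: upright carton 46 x 78 x 150 mm, at the back. Origin: centre of the foot.
- ointment_pot: Bystander: white screw-lid pot, 71 mm diameter, 66 mm high. Origin: centre of the foot.
- dropper_a: Bystander: brown dropper bottle, 33 mm diameter, 99 mm high, at the back left. Origin: centre of the foot.
- beaker_100: Bystander: small glass beaker, 59 mm, 71 mm high, at the back. Origin: centre of the foot.
Mind the look-alikes: they are no part of the job. What is shaped like the rod_stand but pink is not meant.

How it is judged:
On the way, in this order (a step that is already met when the one before it is completed fails the run):
1. the basket hangs on the hook alone, its foot above the rim of the jar (z of basket in the frame of jar above 0.136 m and contact force between basket and hook_rod above 0.7 N and contact force between basket and the fingers below 0.1 N), for 0.2 s.
2. the basket stands in the dish and the hook is free of it (horizontal distance between basket and dish below 0.035 m and z of basket in the frame of dish between 0.001 and 0.009 m and angle between basket's own z axis and vertical below 0.1 rad and contact force between basket and hook_rod below 0.05 N and linear speed of basket below 0.02 m/s), for 0.2 s.
At the end, for the whole second after the job is handed in: The basket stands upright on the dish's floor (within 0.1 rad), within 35 mm of its centre, at rest, free of the hook; the rod hangs by its collar on the stand's prongs (within 6 mm of the seat, upright within 0.1 rad), released and at rest (all of step 2 and x of hook_rod in the frame of rod_stand between -0.006 and 0.006 m and y of hook_rod in the frame of rod_stand between -0.006 and 0.006 m and z of hook_rod in the frame of rod_stand between 0.021 and 0.028 m and angle between hook_rod's own z axis and vertical below 0.1 rad and linear speed of hook_rod below 0.02 m/s and contact force between hook_rod and the fingers below 0.05 N); the robot touches nothing.
It fails at once if the gripper touches the basket or its bail (contact force between basket and the fingers above 0.3 N or contact force between basket and the arm above 0.3 N).
It fails at once if the basket is tipped over 0.5 rad, or falls to the bench (foot below 1.5 mm) (angle between basket's own z axis and vertical above 0.5 rad or height (world z) of basket below 0.0015 m).
It fails at once if the hook hauls or presses on the basket with more than 20 N (contact force between basket and hook_rod above 20 N).
It fails at once if the basket is dropped or pressed into the dish with more than 20 N (contact force between basket and dish above 20 N).
It fails at once if a bystander is shoved (over 20 mm) or knocked over ((distance of pe_bottle from where it was at the start of the episode above 0.02 m or angle between pe_bottle's own z axis and vertical above 0.4 rad) or (distance of beaker_250 from where it was at the start of the episode above 0.02 m or angle between beaker_250's own z axis and vertical above 0.4 rad) or (distance of carton from where it was at the start of the episode above 0.02 m or angle between carton's own z axis and vertical above 0.4 rad) or (distance of ointment_pot from where it was at the start of the episode above 0.02 m or angle between ointment_pot's own z axis and vertical above 0.4 rad) or (distance of dropper_a from where it was at the start of the episode above 0.02 m or angle between dropper_a's own z axis and vertical above 0.4 rad) or (distance of beaker_100 from where it was at the start of the episode above 0.02 m or angle between beaker_100's own z axis and vertical above 0.4 rad)).
It also fails if it takes over 72 s, if anything falls off the work surface, if the arm or the gripper's body presses on something with over 40 N, if the wrist force passes 120 N, or if a joint passes its speed limit or range.

### The arm

A 6-joint arm with a two-finger parallel gripper is mounted at the origin on a cart in front of the work surface, level with it; the furniture and walls round the work are solid. World frame = base frame: x ahead of the robot, y to its left, z up, the work surface at z = 0. Lengths are in m, angles in rad, forces in N, time in s.
With the tool pointing down it reaches from about 0.375 to 0.9 m from the base axis. Payload 3.1 kg.
Tool frame: the origin (TCP) lies at the very end of the fingers, on their centre line; the grasp point (between the pads) lies 19 mm behind it (grip_depth is the z of the grasp point in the tool frame, in m); z points along the fingers, y is the line along which they close (so a half turn about z gives the same grasp; the last joint's range is limited). The gripper opens to 87 mm and grips with 3 to 60 N. Pads are 19 mm wide; open, the fingers measure 117 mm over their backs; the gripper's body (75 mm by 190 mm) begins 51 mm behind the grasp point.
Start: joints at [-0.178, 0.527, 1.433, -0, 1.181, -0.178], TCP at [0.625, 0, 0.223] pointing down, gripper open.
Joint ranges: [-3.08, 3.08], [-0.75, 2.2], [0.22, 2.44], [-1.43, 4.57], [0, 2.65], [-2.85, 2.85]. Speed limits (rad/s): [2.79, 2.79, 3.14, 3.14, 3.14, 3.14].

### API

Orientations are given as a rotation vector (axis times angle).
In Python, from bench import get_obs, capture, hand_in, grip_depth gives the robot as it stands. The module is installed in compiled form; this text tells all that it offers.
- The arm moves only by the tool apply_moves, never from a script. Its argument "moves" is a list of rows, each an object of numbers: "tx", "ty", "tz": the shift along the tool's x, y, z as a fraction of full scale; "yaw": the turn about the tool's z as a fraction of full scale; "grip": the closure, from -1 (fully open) to 1 (shut). In form: [{"tx": .., "ty": .., "tz": .., "yaw": .., "grip": ..}, ...]. A call has 1 to 8 rows; each row shifts and turns the commanded pose from where the row before left it, along the tool's axes as they then stand; what a row does not reach is not made up. Full scale, the value 1, is 5 cm for a shift and 8 degrees for a turn. A row lasts 1/8 s, in which the tool goes at most 62.5 mm and 10.7 degrees, less where a joint would pass 70% of its speed; a pose out of reach is approached as far as the arm can. A call with a number of a shift or a turn outside -1 to 1 is refused whole. A call with a gripper value outside its range is refused whole. The fingers move at their own pace and stop on an object; "squeeze" is the grip in N (left out, the last holds). Time passes only in rows, so rows that do not move let the fingers close. It gives the time, the measured TCP pose, the force, the opening and the grip force at its end, in the units of the state.
- get_obs(): the state, without advancing time (a new reading comes with each control period).
- capture(name): name is "scene" or "side" or "wrist"; returns a dict with "pixels" (384x512x3 uint8, red, green, blue), "intrinsics" (3x3 intrinsics, pixels), "cam_to_world" (4x4, takes a point from camera to world coordinates). Camera axes: x right, y up, looking along -z (the intrinsics and any distortion apply to the point x, -y, -z); pixel columns grow to the right and rows downward; lengths in m; the calibration is good to about 2 mm. A picture is of the moment at which its call begins. There is no depth.
- hand_in(): hands the job in; it is judged then, once.
The state is a dict: "clock": time; "joint_pos": joint angles; "qvel": joint speeds; "effort": joint torques, N m; "tcp_pos": TCP position; "orientation": TCP orientation; "contact_force": force on the tool from outside, world axes, zero at the start; "ft_torque": the same for the moment, N m; "gripper_width": opening from 0.0 (shut) to 1.0 (fully open); "gripper_force": force on a finger pad.
Only numpy, scipy, OpenCV 4.12 (cv2) and the standard library are available. Lean on these libraries where they do the work, as an engineer would, in place of code of your own. Each camera call takes 0.05 s, during which the arm holds its last target. There are 200 camera calls.

## Working session

There is one attempt and no reset: what is moved stays moved. The work goes in short steps, Python scripts to look and compute and a tool call to move; the robot and the scene stay as the last step left them, time stands still between calls to the robot, and variables do not carry over. Pictures are saved under pics/ and viewed, at most 10 in all, crops included, and the job is handed in when it is done.

Besides the shell and the picture viewer there is one more tool, called after "Request:" as a command line: name --argument value ..., lists and objects as JSON in quotes. apply_moves: Moves the arm, as the interface text tells. Shift numbers are shares of 5 cm and turn numbers shares of 8 degrees, none past 1 either way. Its arguments: {"type":"object","properties":{"moves":{"type":"array"},"squeeze":{"type":"number"}},"required":["moves"]}

```bash
mkdir -p pics; python3 - <<'E'
from bench import *
import cv2, numpy as np
o=get_obs(); print({k:np.round(v,3) for k,v in o.items()}, grip_depth)
for n in ["scene","side","wrist"]:
    c=capture(n); np.savez(f"pics/{n}0.npz",**c); cv2.imwrite(f"pics/{n}0.png",c["pixels"][:,:,::-1])
    print(n,np.round(c["intrinsics"],1).tolist(),np.round(c["cam_to_world"],3).tolist(),c.keys())
a=[cv2.imread(f"pics/{n}0.png") for n in["scene","side"]]
cv2.imwrite("pics/a.png",cv2.resize(a[0],(800,600)));cv2.imwrite("pics/b.png",cv2.resize(a[1],(800,600)))
E
```

```text
{'clock': np.float64(0.0), 'joint_pos': array([-0.178,  0.528,  1.434, -0.   ,  1.181, -0.179]), 'qvel': array([-0.002, -0.   , -0.001,  0.   ,  0.   ,  0.001]), 'effort': array([-1.0000e-03, -4.4005e+01, -1.7659e+01,  6.3000e-02,  5.8000e-02,
       -0.0000e+00]), 'tcp_pos': array([0.624, 0.   , 0.222]), 'orientation': array([-2.22e+00, -2.22e+00,  2.00e-03]), 'contact_force': array([-0.34 ,  0.161, -0.359]), 'ft_torque': array([ 0.005, -0.002, -0.063]), 'gripper_force': np.float64(0.0), 'gripper_width': np.float64(1.0)} -0.0187
scene [[411.5, 0.0, 246.1], [0.0, 411.5, 194.3], [0.0, 0.0, 1.0]] [[-0.496, 0.363, -0.789, -0.412], [-0.868, -0.216, 0.447, 0.542], [-0.008, 0.906, 0.422, 0.635], [0.0, 0.0, 0.0, 1.0]] dict_keys(['pixels', 'intrinsics', 'cam_to_world'])
side [[388.8, 0.0, 252.4], [0.0, 388.8, 192.9], [0.0, 0.0, 1.0]] [[0.825, 0.241, -0.51, -0.171], [-0.564, 0.378, -0.734, -0.97], [0.016, 0.894, 0.448, 0.731], [0.0, 0.0, 0.0, 1.0]] dict_keys(['pixels', 'intrinsics', 'cam_to_world'])
wrist [[319.0, 0.0, 256.2], [0.0, 319.0, 188.3], [0.0, 0.0, 1.0]] [[1.0, -0.0, 0.002, 0.625], [-0.0, 0.962, 0.273, 0.075], [-0.002, -0.273, 0.962, 0.383], [0.0, 0.0, 0.0, 1.0]] dict_keys(['pixels', 'intrinsics', 'cam_to_world'])
```

View pics/a.png

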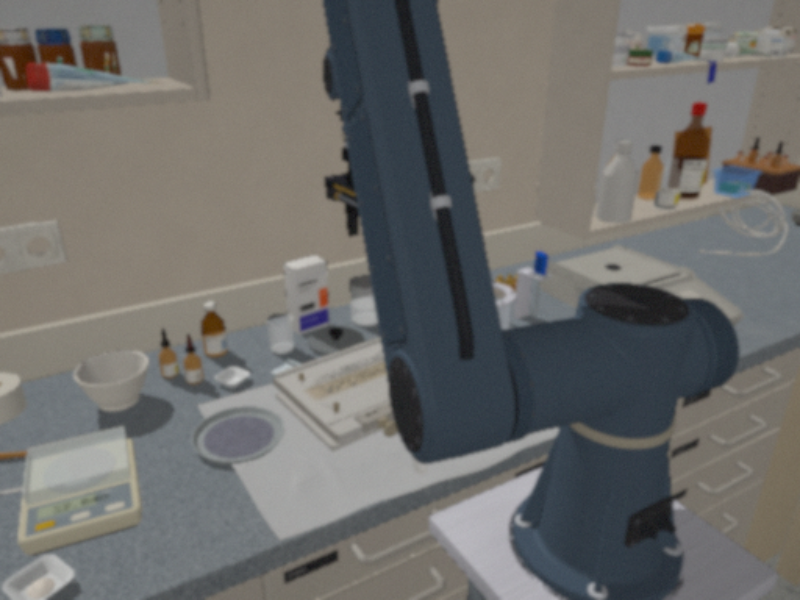

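View pics/b.png

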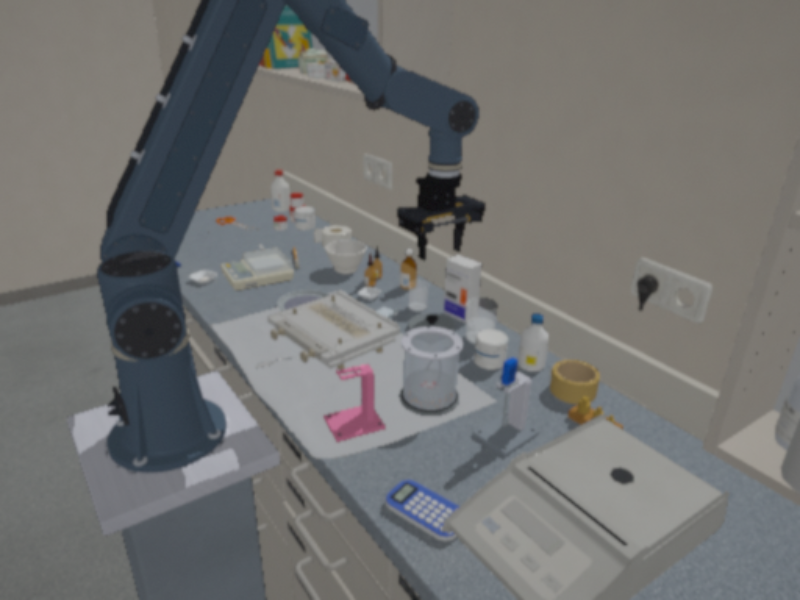

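The dish is at about (240,435) in the scene view. In the side view the jar is at (430,370), the real stand with its blue handle is at (512,375), and the pink stand is a decoy. Next I'll check the wrist view and an enlarged crop of the side view.

```bash
cat > h.py <<'E'
import numpy as np, cv2
from bench import *
def load(f): return dict(np.load(f))
def ray(c,u,v):
    K=c["intrinsics"];T=c["cam_to_world"]
    d=T[:3,:3]@np.array([(u-K[0,2])/K[0,0],-(v-K[1,2])/K[1,1],-1.]);return T[:3,3],d
def onz(c,u,v,z):
    o,d=ray(c,u,v);return o+d*(z-o[2])/d[2]
def proj(c,p):
    K=c["intrinsics"];T=c["cam_to_world"];q=T[:3,:3].T@(np.array(p)-T[:3,3]);return np.array([K[0,2]+K[0,0]*q[0]/-q[2],K[1,2]-K[1,1]*q[1]/-q[2]])
def snap(n,f):
    c=capture(n);np.savez(f"pics/{f}.npz",**c);return c
E
python3 - <<'E'
from h import *
s=load("pics/side0.npz");a=load("pics/scene0.npz")
print("dish",onz(a,240/1.5625,437/1.5625,.01))
print("jar top",onz(s,432/1.5625,341/1.5625,.134),"foot",onz(s,430/1.5625,398/1.5625,.0))
print("handle",onz(s,511/1.5625,366/1.5625,.165))
print("pink",onz(s,357/1.5625,373/1.5625,.12))
w=load("pics/wrist0.npz")["pixels"][:,:,::-1]
x=cv2.resize(s["pixels"][180:310,220:380,::-1],(738,600),interpolation=2)
cv2.imwrite("pics/c.png",x);cv2.imwrite("pics/d.png",cv2.resize(w,(800,600)))
E
```

```text
dish [0.43558289 0.32921096 0.01      ]
jar top [ 0.4734887 -0.1742853  0.134    ] foot [ 0.4744185  -0.17606743  0.        ]
handle [ 0.50286428 -0.35725438  0.165     ]
pink [ 0.30395973 -0.17296339  0.12      ]
```

View pics/c.png

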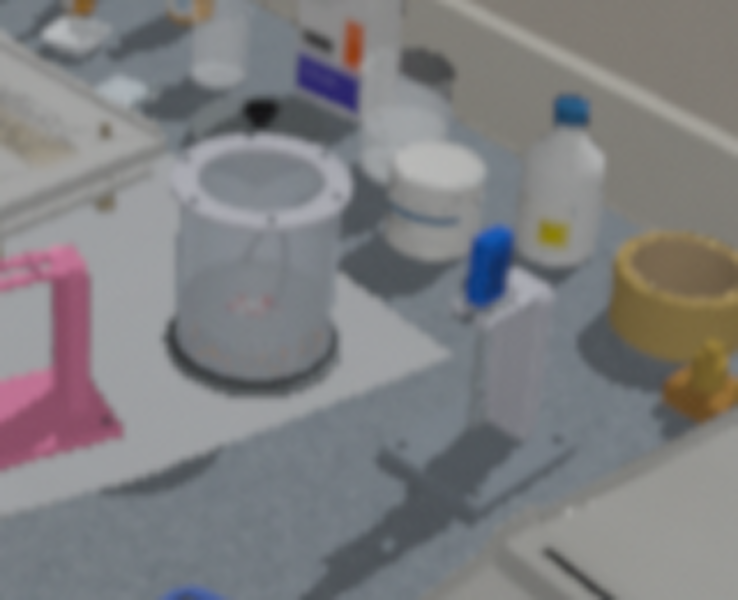

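View pics/d.png

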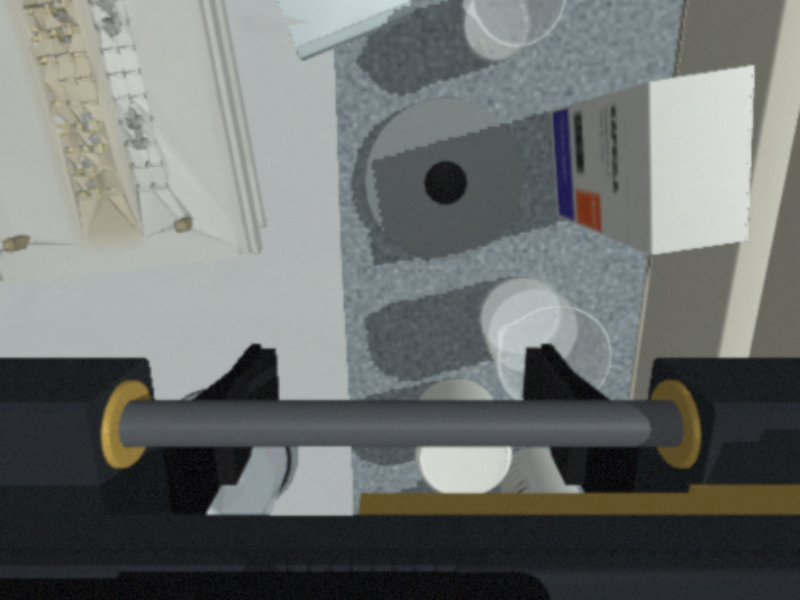

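The rod's handle is at about (0.50,-0.36) and the jar at about (0.474,-0.175). The bail's side isn't clear yet. I'll move the wrist camera over the jar.

Request:
apply_moves --moves '[{"tx": -0.7,"ty": -0.5,"tz": -0.4,"grip": -1},{"tx": -0.7,"ty": -0.5,"tz": -0.4,"grip": -1},{"tx": -0.7,"ty": -0.5,"tz": -0.4,"grip": -1},{"tx": -0.7,"ty": -0.5,"tz": -0.4,"grip": -1},{"tx": -0.7,"ty": -0.5,"tz": 0,"grip": -1},{"tx": -0.7,"ty": -0.5,"tz": 0,"grip": -1},{"tx": 0,"ty": 0,"tz": 0,"grip": -1},{"tx": 0,"ty": 0,"tz": 0,"grip": -1}]'

```text
schema error: expected keys tx, ty, tz, yaw, grip
```

```bash
python3 - <<'E'
from h import *
c=snap("wrist","w1");print(c["cam_to_world"].round(3).tolist())
cv2.imwrite("pics/w1.png",cv2.resize(c["pixels"][:,:,::-1],(800,600),interpolation=2))
E
```

```text
[[1.0, -0.0, 0.002, 0.625], [-0.0, 0.962, 0.273, 0.075], [-0.002, -0.273, 0.962, 0.383], [0.0, 0.0, 0.0, 1.0]]
```

View pics/w1.png

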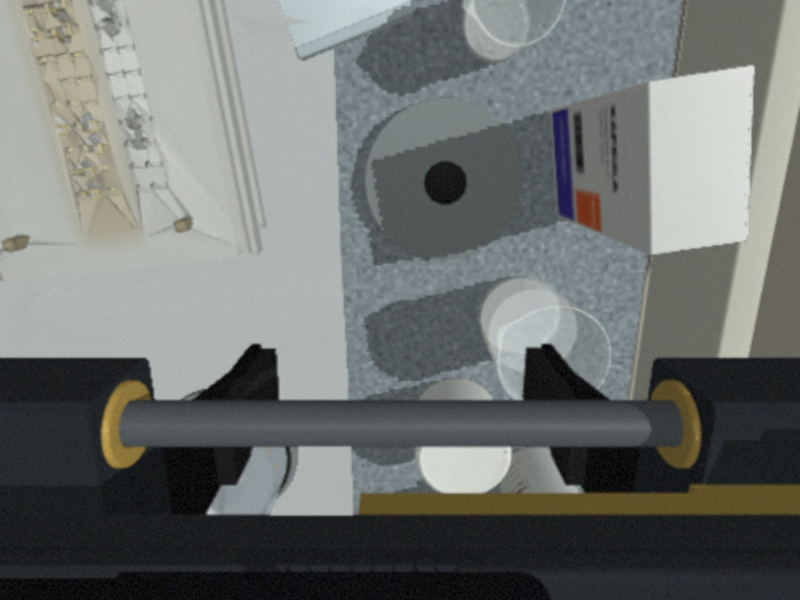

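The move was refused because every row needs a "yaw" key, so this picture shows the same view as before. I'll send it again with all keys.

Request:
apply_moves --moves '[{"tx": -0.7,"ty": -0.5,"tz": -0.4,"yaw": 0,"grip": -1},{"tx": -0.7,"ty": -0.5,"tz": -0.4,"yaw": 0,"grip": -1},{"tx": -0.7,"ty": -0.5,"tz": -0.4,"yaw": 0,"grip": -1},{"tx": -0.7,"ty": -0.5,"tz": -0.4,"yaw": 0,"grip": -1},{"tx": -0.7,"ty": -0.5,"tz": 0,"yaw": 0,"grip": -1},{"tx": -0.7,"ty": -0.5,"tz": 0,"yaw": 0,"grip": -1},{"tx": 0,"ty": 0,"tz": 0,"yaw": 0,"grip": -1},{"tx": 0,"ty": 0,"tz": 0,"yaw": 0,"grip": -1}]'

```text
clock: 1.2
tcp_pos: [0.4751, -0.2096, 0.3025]
orientation: [-2.222, -2.221, -0.001]
contact_force: [-0.3, 0.6, 0.6]
gripper_width: 1.001
gripper_force: 0.0
```

```bash
python3 - <<'E'
from h import *
c=snap("wrist","w2");print(c["cam_to_world"].round(3).tolist())
cv2.imwrite("pics/w2.png",cv2.resize(c["pixels"][:,:,::-1],(800,600),interpolation=2))
E
```

```text
[[1.0, 0.001, 0.001, 0.475], [-0.001, 0.962, 0.273, -0.135], [-0.0, -0.273, 0.962, 0.464], [0.0, 0.0, 0.0, 1.0]]
```

View pics/w2.png

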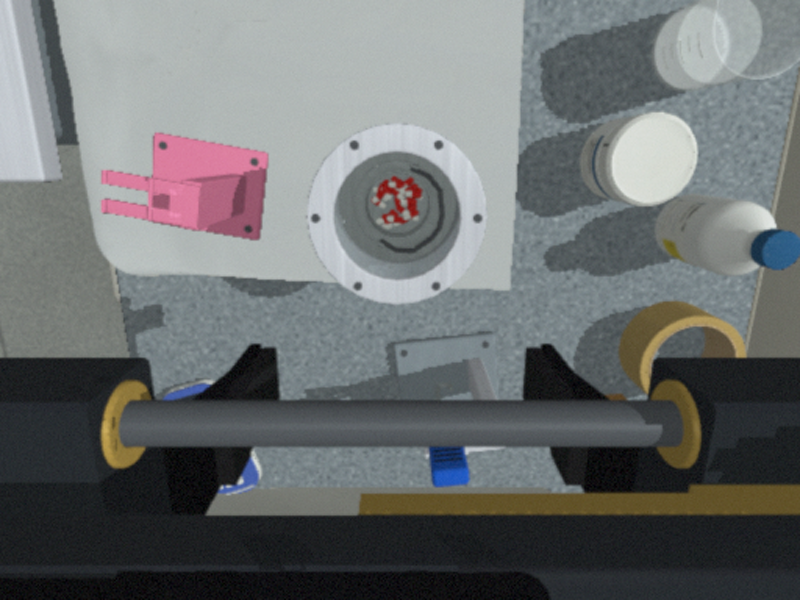

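Request:
apply_moves --moves '[{"tx": -0.7,"ty": 0.1,"tz": 0,"yaw": 0,"grip": -1},{"tx": -0.7,"ty": 0.1,"tz": 0,"yaw": 0,"grip": -1},{"tx": -0.7,"ty": 0.1,"tz": 0,"yaw": 0,"grip": -1},{"tx": -0.7,"ty": 0.1,"tz": 0,"yaw": 0,"grip": -1},{"tx": 0,"ty": 0,"tz": 0,"yaw": 0,"grip": -1},{"tx": 0,"ty": 0,"tz": 0,"yaw": 0,"grip": -1}]'

```text
clock: 2.0
tcp_pos: [0.4953, -0.3484, 0.302]
orientation: [-2.219, -2.222, -0.001]
contact_force: [0.4, 0.6, 0.1]
gripper_width: 0.997
gripper_force: 0.0
```

```bash
python3 - <<'E'
from h import *
c=snap("wrist","w3");print(get_obs()["tcp_pos"].round(4),c["cam_to_world"].round(3).tolist())
cv2.imwrite("pics/w3.png",cv2.resize(c["pixels"][:,:,::-1],(800,600),interpolation=2))
E
```

```text
[ 0.4953 -0.3482  0.3022] [[1.0, -0.001, 0.001, 0.496], [0.001, 0.962, 0.272, -0.274], [-0.001, -0.272, 0.962, 0.464], [0.0, 0.0, 0.0, 1.0]]
```

View pics/w3.png

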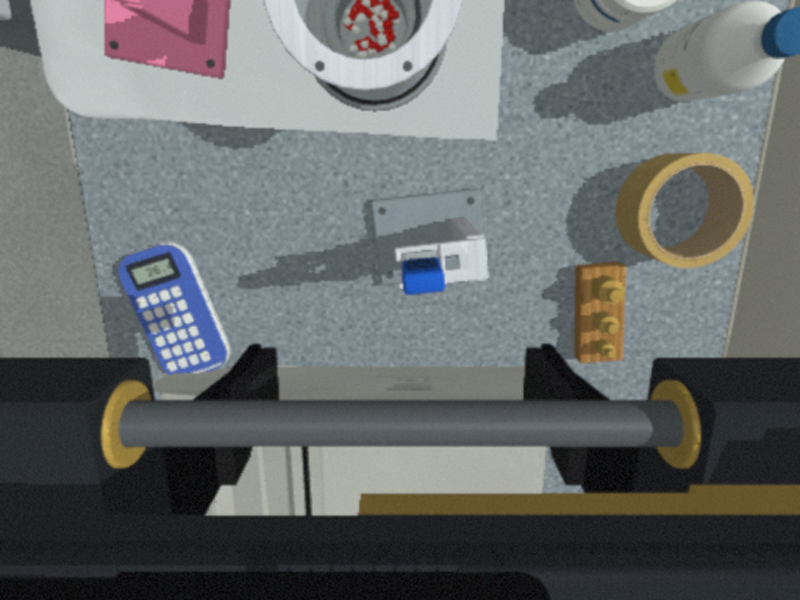

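The jar view (w2) shows the dark bail arc on the +x side, running from (412,168) through (442,205) to (378,243). The last view (w3) shows the hung rod's blue handle at (423,276) with the column to its right, so the stand's x is close to world +x, turned by about 5°. Next I'll measure these precisely.

```bash
python3 - <<'E'
from h import *
print(get_obs()["joint_pos"].round(3))
w=load("pics/w3.npz");P=w["pixels"].astype(int)
R,G,B=[P[:,:,i] for i in range(3)]
m=((B>120)&(B-R>70)); m[:,:240]=0;m[230:]=0
ys,xs=np.nonzero(m);print("blue",m.sum(),xs.min(),xs.max(),ys.min(),ys.max())
cnt=max(cv2.findContours(m.astype(np.uint8),0,1)[0],key=cv2.contourArea)
r=cv2.boxPoints(cv2.minAreaRect(cnt));print(r.round(1).tolist());print([onz(w,*p,.170)[:2].round(4).tolist() for p in r])
for row in range(ys.min(),ys.max()+1):
    k=xs[ys==row];print(row,k.min(),k.max(),P[row,int(k.mean())].tolist())
# base corner holes at bench base z=.010
for u,v in [(375,201),(480,190)]: print("base",onz(w,u/1.5625,v/1.5625,.010)[:2].round(4))
# flat top / column top z .117
# side view blue
s=load("pics/side0.npz");P=s["pixels"].astype(int);R,G,B=[P[:,:,i] for i in range(3)]
m=((B>120)&(B-R>70));m[:225]=0;m[250:]=0;m[:,:315]=0;m[:,340:]=0
ys,xs=np.nonzero(m);print("side",m.sum(),xs.min(),xs.max(),ys.min(),ys.max())
for q in ([xs.mean(),ys.mean()],): print(onz(s,*q,.147).round(4))
# jar from w2
w=load("pics/w2.npz");g=cv2.cvtColor(w["pixels"],cv2.COLOR_RGB2GRAY).astype(int)
for u,v in [(478,218),(315,218),(439,145),(354,145),(358,286),(436,286)]: print("screw",onz(w,u/1.5625,v/1.5625,.134)[:2].round(4))
d=(g<70);d[:100]=0;d[165:]=0;d[:,:215]=0;d[:,300:]=0
ys,xs=np.nonzero(d);print("wire",len(xs),[(int(a),int(b),int(g[b,a])) for a,b in zip(xs,ys)][::3])
pts=np.array([onz(w,a,b,.07)[:2] for a,b in zip(xs,ys)]);print(pts[::4].round(3).tolist())
E
```

```text
[-7.970e-01  4.230e-01  1.384e+00  1.000e-03  1.336e+00 -7.990e-01]
blue 759 258 511 5 188
[[256.0, 168.8000030517578], [281.6000061035156, 164.60000610351562], [285.1000061035156, 185.5], [259.5, 189.8000030517578]]
[[0.4951, -0.338], [0.5191, -0.3339], [0.5229, -0.3542], [0.4984, -0.3585]]
5 508 511 [55, 98, 133]
6 506 511 [53, 99, 140]
7 505 511 [47, 98, 139]
8 503 511 [44, 95, 136]
9 502 511 [47, 98, 137]
10 501 511 [48, 96, 137]
11 500 511 [50, 97, 137]
12 500 511 [48, 97, 135]
13 499 511 [48, 97, 137]
14 499 511 [48, 98, 139]
15 498 511 [45, 96, 135]
16 498 511 [48, 97, 137]
17 497 511 [48, 95, 135]
18 497 511 [51, 100, 139]
19 497 511 [45, 95, 136]
20 497 511 [51, 98, 139]
21 497 511 [48, 95, 135]
22 497 511 [49, 95, 136]
23 497 511 [47, 93, 136]
24 497 511 [47, 96, 137]
25 497 511 [51, 99, 136]
26 497 511 [42, 91, 130]
27 497 511 [51, 98, 138]
28 498 511 [47, 93, 133]
29 498 511 [48, 96, 134]
30 499 511 [43, 94, 135]
31 500 511 [47, 93, 133]
32 501 511 [49, 94, 133]
33 503 511 [47, 95, 134]
34 505 508 [48, 88, 127]Traceback (most recent call last):
  File "<stdin>", line 10, in <module>
    return umr_minimum(a, axis, None, out, keepdims, initial, where)
ValueError: zero-size array to reduction operation minimum which has no identity
```

```bash
python3 - <<'E'
from h import *
w=load("pics/w3.npz");P=w["pixels"].astype(int)
for row in range(158,192): print(row,[ "%d,%d,%d"%tuple(P[row,u]) for u in (262,270,278)]) if row%3==0 else 0
for u,v in [(382,211),(471,201),(375,201),(480,190)]: print("base",onz(w,u/1.5625,v/1.5625,.010)[:2].round(4))
s=load("pics/side0.npz");P=s["pixels"].astype(int);R,G,B=[P[:,:,i] for i in range(3)]
m=((B>120)&(B-R>70));m[:225]=0;m[250:]=0;m[:,:315]=0;m[:,340:]=0
ys,xs=np.nonzero(m);print("side",m.sum(),xs.min(),xs.max(),ys.min(),ys.max(),onz(s,xs.mean(),ys.mean(),.147).round(4))
w=load("pics/w2.npz");g=cv2.cvtColor(w["pixels"],cv2.COLOR_RGB2GRAY).astype(int)
S=np.array([onz(w,u/1.5625,v/1.5625,.134)[:2] for u,v in [(478,218),(315,218),(439,145),(354,145),(358,286),(436,286)]]);print(S.round(4),S.mean(0))
J=S.mean(0)
d=np.zeros_like(g);d[100:165,235:300]=(g<75)[100:165,235:300]
n,l,st,_=cv2.connectedComponentsWithStats(d.astype(np.uint8),connectivity=8);print(st.tolist())
k=1+st[1:,4].argmax();ys,xs=np.nonzero(l==k)
yaw=-.4
for it in range(8):   # cast onto bail plane, hinge axis through (J,.048)
    ex=np.array([np.cos(yaw),np.sin(yaw),0]);ey=np.array([-ex[1],ex[0],0])
    up=np.cos(.95)*np.array([0,0,1])+np.sin(.95)*ex;nrm=np.cross(up,ey)
    A=np.array([*J,.048]);q=[]
    for u,v in zip(xs,ys):
        o,dd=ray(w,u,v);p=o+dd*((A-o)@nrm)/(dd@nrm)-A;q.append([p@ey,p@up])
    q=np.array(q)
    # in-plane: symmetric arch -> fit ellipse-ish parabola, vertex offset
    c=np.polyfit(q[:,0],q[:,1],2);y0=-c[1]/2/c[0]
    yaw+= np.arctan2(-y0,.036)*-.5*-1
    print(it,round(yaw,3),"vertex y",round(y0,4),"peak",np.polyval(c,y0).round(4),"range",q.min(0).round(3),q.max(0).round(3))
print(q[::8].round(3).tolist())
m=(w["pixels"][:,:,0].astype(int)-w["pixels"][:,:,1]>80);m[:,:225]=0;m[:,290:]=0;ys,xs=np.nonzero(m);print("caps",onz(w,(xs.min()+xs.max())/2,(ys.min()+ys.max())/2,.044).round(4))
E
```

```text
159 ['196,201,207', '185,191,196', '193,199,207']
162 ['155,165,163', '155,166,166', '160,170,169']
165 ['104,114,123', '72,89,111', '44,66,111']
168 ['19,39,68', '23,39,72', '24,43,76']
171 ['25,41,73', '23,48,88', '26,57,117']
174 ['22,64,131', '27,74,158', '30,86,182']
177 ['39,95,197', '38,96,201', '41,97,205']
180 ['35,93,197', '37,96,200', '35,95,203']
183 ['38,92,195', '32,92,196', '40,94,200']
186 ['35,87,187', '38,88,183', '61,94,165']
189 ['127,139,148', '126,135,141', '133,143,146']
base [ 0.4785 -0.3242]
base [ 0.5585 -0.3152]
base [ 0.4723 -0.3153]
base [ 0.5662 -0.3055]
side 85 321 330 229 245 [ 0.5133 -0.3407  0.147 ]
[[ 0.5264 -0.1765]
 [ 0.419  -0.1765]
 [ 0.4998 -0.1304]
 [ 0.4459 -0.1304]
 [ 0.4462 -0.2229]
 [ 0.4996 -0.2229]] [ 0.47280663 -0.17659155]
[[0, 0, 512, 384, 196100], [243, 108, 41, 54, 249], [251, 113, 19, 25, 139], [242, 115, 12, 12, 61], [253, 127, 5, 9, 20], [249, 134, 10, 9, 31], [245, 137, 3, 5, 8]]
0 -0.393 vertex y -0.0005 peak 0.0451 range [-0.035 -0.003] [0.033 0.045]
1 -0.386 vertex y -0.0005 peak 0.045 range [-0.035 -0.003] [0.033 0.045]
2 -0
[... 286 characters left out ...]

6 -0.354 vertex y -0.0004 peak 0.045 range [-0.035 -0.004] [0.033 0.045]
7 -0.348 vertex y -0.0004 peak 0.045 range [-0.035 -0.005] [0.033 0.045]
[[0.031, 0.0], [0.033, 0.009], [0.033, 0.014], [0.031, 0.015], [0.031, 0.021], [0.028, 0.024], [0.027, 0.028], [0.024, 0.029], [0.022, 0.033], [0.019, 0.034], [0.015, 0.036], [0.013, 0.04], [0.01, 0.04], [0.006, 0.042], [0.002, 0.042], [-0.001, 0.042], [-0.003, 0.044], [-0.006, 0.044], [-0.011, 0.04], [-0.032, -0.004], [-0.032, -0.002], [-0.033, 0.0], [-0.034, 0.001], [-0.019, 0.038], [-0.022, 0.033], [-0.032, 0.012], [-0.034, 0.011], [-0.029, 0.023], [-0.035, 0.012], [-0.03, 0.023], [-0.034, 0.018], [-0.029, 0.029]]
caps [ 0.4736 -0.1716  0.044 ]
```

```bash
python3 - <<'E'
from h import *
w=load("pics/w3.npz");g=w["pixels"].astype(int);b=g[:,:,2]-g[:,:,0]
for row in (177,180,183): print(row,b[row,254:290].tolist())
for col in (266,271,276): print(col,b[164:194,col].tolist())
for u,v in [(271.5,180.5),(271.5,174),(271.5,187.5),(259,181.5),(284.5,179)]: print(u,v,onz(w,u,v,.170).round(4))
E
```

```text
177 [16, 8, 13, 55, 106, 139, 155, 156, 158, 160, 160, 159, 161, 158, 160, 161, 163, 164, 164, 168, 165, 166, 165, 168, 164, 165, 166, 168, 169, 139, 64, 14, 11, 10, 10, 13]
180 [13, 9, 14, 38, 96, 139, 157, 161, 162, 164, 165, 166, 165, 162, 163, 166, 163, 164, 165, 166, 165, 168, 167, 166, 168, 169, 165, 167, 168, 152, 80, 19, 12, 12, 10, 10]
183 [13, 9, 12, 18, 65, 125, 146, 156, 157, 159, 162, 161, 159, 162, 162, 161, 164, 164, 164, 163, 162, 162, 166, 166, 160, 162, 165, 167, 168, 163, 119, 38, 19, 14, 16, 16]
266 [11, 18, 49, 47, 48, 39, 47, 61, 71, 100, 115, 142, 155, 161, 168, 164, 165, 163, 160, 159, 162, 162, 152, 115, 49, 20, 15, 16, 16, 14]
271 [19, 48, 42, 48, 52, 62, 42, 56, 99, 111, 133, 155, 159, 164, 162, 168, 164, 163, 164, 164, 164, 156, 142, 94, 23, 14, 14, 13, 15, 16]
276 [33, 57, 65, 45, 36, 50, 61, 82, 104, 121, 144, 156, 164, 165, 164, 166, 167, 170, 163, 166, 165, 156, 117, 50, 18, 14, 16, 13, 15, 16]
271.5 180.5 [ 0.5098 -0.3493  0.17  ]
271.5 174 [ 0.5098 -0.343   0.17  ]
271.5 187.5 [ 0.5099 -0.3562  0.17  ]
259 181.5 [ 0.498  -0.3503  0.17  ]
284.5 179 [ 0.5222 -0.3478  0.17  ]
```

Request:
apply_moves --moves '[{"tx": 0,"ty": 0,"tz": 0,"yaw": 1,"grip": -1},{"tx": 0,"ty": 0,"tz": 0,"yaw": 1,"grip": -1},{"tx": 0,"ty": 0,"tz": 0,"yaw": 1,"grip": -1},{"tx": 0,"ty": 0,"tz": 0,"yaw": 1,"grip": -1},{"tx": 0,"ty": 0,"tz": 0,"yaw": 1,"grip": -1},{"tx": 0,"ty": 0,"tz": 0,"yaw": 1,"grip": -1},{"tx": 0,"ty": 0,"tz": 0,"yaw": 1,"grip": -1},{"tx": 0,"ty": 0,"tz": 0,"yaw": 1,"grip": -1}]'

```text
clock: 3.05
tcp_pos: [0.4952, -0.3482, 0.3028]
orientation: [-3.062, -0.702, -0.0]
contact_force: [0.3, -0.2, 0.5]
gripper_width: 0.999
gripper_force: 0.0
```

Request:
apply_moves --moves '[{"tx": 0,"ty": 0,"tz": 0,"yaw": 1,"grip": -1},{"tx": 0,"ty": 0,"tz": 0,"yaw": 1,"grip": -1},{"tx": 0,"ty": 0,"tz": 0,"yaw": 0.47,"grip": -1},{"tx": 0,"ty": 0,"tz": 0,"yaw": 0,"grip": -1},{"tx": 0,"ty": 0,"tz": 0,"yaw": 0,"grip": -1}]'

```text
clock: 3.68
tcp_pos: [0.4951, -0.3491, 0.3027]
orientation: [-3.137, -0.174, 0.0]
contact_force: [-0.6, -0.5, 0.1]
gripper_width: 0.998
gripper_force: 0.0
```

```bash
cat >> h.py <<'E'
from scipy.spatial.transform import Rotation as Ro
def go(x,y,z,yawdeg=None):
    "print units in tool axes from the measured pose to a world TCP target; yawdeg = world heading of tool x"
    o=get_obs();R=Ro.from_rotvec(o["orientation"]).as_matrix();t=o["tcp_pos"]
    h=np.degrees(np.arctan2(R[1,0],R[0,0]))
    print("clock",round(float(o["clock"]),2),"tcp",t.round(4),"head",h.round(2),"tilt",np.degrees(np.arccos(-R[2,2])).round(2),"F",o["contact_force"].round(2),"q",o["joint_pos"].round(2))
    d=R.T@(np.array([x,y,z])-t);print("units",(d/.05).round(3),"yaw",None if yawdeg is None else round((h-yawdeg)/8,3))
E
python3 -c "
from h import *
go(.510,-.3495,.130,6.2)"
```

```text
clock 3.67 tcp [ 0.4951 -0.3491  0.3027] head 6.35 tilt 0.01 F [-0.65 -0.49  0.13] q [-0.8   0.42  1.38  0.    1.34  0.66]
units [0.295 0.041 3.454] yaw 0.019
```

Request:
apply_moves --moves '[{"tx": 0.29,"ty": 0.04,"tz": 0.5,"yaw": 0,"grip": -1},{"tx": 0,"ty": 0,"tz": 0.6,"yaw": 0,"grip": -1},{"tx": 0,"ty": 0,"tz": 0.6,"yaw": 0,"grip": -1},{"tx": 0,"ty": 0,"tz": 0.6,"yaw": 0,"grip": -1},{"tx": 0,"ty": 0,"tz": 0.5,"yaw": 0,"grip": -1},{"tx": 0,"ty": 0,"tz": 0.4,"yaw": 0,"grip": -1},{"tx": 0,"ty": 0,"tz": 0.25,"yaw": 0,"grip": -1},{"tx": 0,"ty": 0,"tz": 0,"yaw": 0,"grip": -1}]'

```text
clock: 4.68
tcp_pos: [0.5092, -0.3499, 0.1293]
orientation: [-3.135, -0.172, 0.002]
contact_force: [0.0, -0.0, 0.2]
gripper_width: 1.001
gripper_force: 0.0
```

```bash
python3 -c "
from h import *
go(.510,-.3495,.130,6.2)
c=snap('wrist','w4');s=snap('side','s4')
x=np.hstack([cv2.resize(c['pixels'][150:,100:420],(400,292)),cv2.resize(s['pixels'][190:300,260:410],(400,292))])
cv2.imwrite('pics/w4.png',x[:,:,::-1])"
```

```text
clock 4.67 tcp [ 0.5092 -0.3499  0.1293] head 6.26 tilt 0.11 F [ 0.02 -0.03  0.16] q [-0.78  0.63  1.53  0.    0.98  0.68]
units [ 0.016 -0.006 -0.014] yaw 0.008
```

View pics/w4.png

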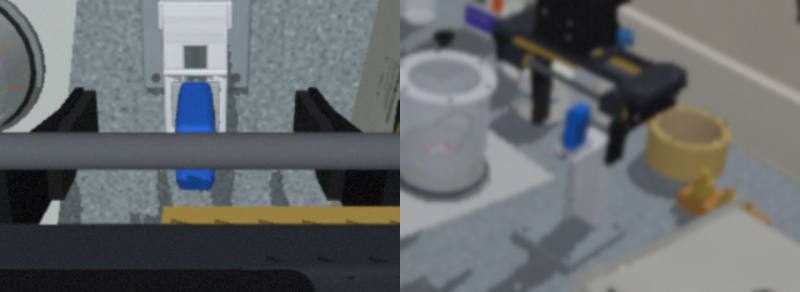

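The blue handle sits midway between the fingers (x≈195, with fingers at 97 and 295), so I'll close.

Request:
apply_moves --moves '[{"tx": 0,"ty": 0,"tz": 0,"yaw": 0,"grip": 1},{"tx": 0,"ty": 0,"tz": 0,"yaw": 0,"grip": 1},{"tx": 0,"ty": 0,"tz": 0,"yaw": 0,"grip": 1},{"tx": 0,"ty": 0,"tz": 0,"yaw": 0,"grip": 1},{"tx": 0,"ty": 0,"tz": 0,"yaw": 0,"grip": 1},{"tx": 0,"ty": 0,"tz": 0,"yaw": 0,"grip": 1}]' --squeeze 35

```text
clock: 5.52
tcp_pos: [0.5096, -0.3504, 0.13]
orientation: [-3.137, -0.171, 0.0]
contact_force: [0.3, 0.1, 0.6]
gripper_width: 0.405
gripper_force: 0.0
```

Request:
apply_moves --moves '[{"tx": 0,"ty": 0,"tz": 0,"yaw": 0,"grip": 1},{"tx": 0,"ty": 0,"tz": 0,"yaw": 0,"grip": 1},{"tx": 0,"ty": 0,"tz": 0,"yaw": 0,"grip": 1},{"tx": 0,"ty": 0,"tz": 0,"yaw": 0,"grip": 1},{"tx": 0,"ty": 0,"tz": 0,"yaw": 0,"grip": 1},{"tx": 0,"ty": 0,"tz": 0,"yaw": 0,"grip": 1}]'

```text
clock: 6.28
tcp_pos: [0.5096, -0.3503, 0.13]
orientation: [-3.137, -0.171, 0.0]
contact_force: [-0.3, -0.7, -0.8]
gripper_width: 0.159
gripper_force: 35.0
```

Request:
apply_moves --moves '[{"tx": 0,"ty": 0,"tz": -0.1,"yaw": 0,"grip": 1},{"tx": 0,"ty": 0,"tz": -0.1,"yaw": 0,"grip": 1},{"tx": 0,"ty": 0,"tz": 0,"yaw": 0,"grip": 1},{"tx": -0.3,"ty": 0,"tz": 0,"yaw": 0,"grip": 1},{"tx": -0.4,"ty": 0,"tz": 0,"yaw": 0,"grip": 1},{"tx": -0.6,"ty": 0,"tz": 0,"yaw": 0,"grip": 1},{"tx": -0.4,"ty": 0,"tz": -0.4,"yaw": 0,"grip": 1},{"tx": 0,"ty": 0,"tz": -0.8,"yaw": 0,"grip": 1}]'

```text
clock: 7.28
tcp_pos: [0.4214, -0.3581, 0.1986]
orientation: [-3.131, -0.167, 0.008]
contact_force: [0.8, -0.6, -0.7]
gripper_width: 0.156
gripper_force: 35.0
```

Request:
apply_moves --moves '[{"tx": 0,"ty": 0,"tz": -0.8,"yaw": 0,"grip": 1},{"tx": 0,"ty": 0,"tz": -0.8,"yaw": 0.65,"grip": 1},{"tx": 0,"ty": 0,"tz": -0.6,"yaw": 1,"grip": 1},{"tx": 0,"ty": 0,"tz": 0,"yaw": 1,"grip": 1},{"tx": 0,"ty": 0,"tz": 0,"yaw": 1,"grip": 1},{"tx": 0,"ty": 0,"tz": 0,"yaw": 0,"grip": 1},{"tx": 0,"ty": 0,"tz": 0,"yaw": 0,"grip": 1}]'

```text
clock: 8.15
tcp_pos: [0.4245, -0.3594, 0.3097]
orientation: [-3.079, 0.623, 0.001]
contact_force: [-0.7, 0.0, -0.2]
gripper_width: 0.155
gripper_force: 35.0
```

```bash
python3 -c "
from h import *
go(.4838,-.1813,.30,-23)
s=snap('side','s5')
cv2.imwrite('pics/s5.png',cv2.resize(s['pixels'][110:300,190:420],(726,600),interpolation=2)[:,:,::-1])"
```

```text
clock 8.15 tcp [ 0.4245 -0.3594  0.3097] head -22.86 tilt 0.06 F [-0.69  0.01 -0.25] q [-0.9   0.34  1.49 -0.    1.31  1.07]
units [-0.291 -3.743  0.196] yaw 0.017
```

View pics/s5.png

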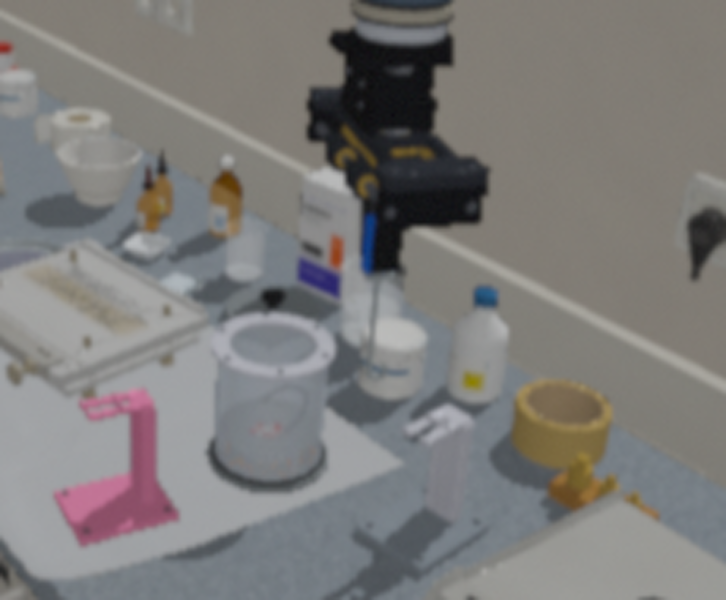

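The rod hangs upright in the grip and the stand is empty. I'll move over the jar mouth.

Request:
apply_moves --moves '[{"tx": -0.07,"ty": -0.75,"tz": 0,"yaw": 0,"grip": 1},{"tx": -0.07,"ty": -0.75,"tz": 0,"yaw": 0,"grip": 1},{"tx": -0.07,"ty": -0.75,"tz": 0,"yaw": 0,"grip": 1},{"tx": -0.07,"ty": -0.75,"tz": 0.1,"yaw": 0,"grip": 1},{"tx": 0,"ty": -0.74,"tz": 0.1,"yaw": 0,"grip": 1},{"tx": 0,"ty": 0,"tz": 0,"yaw": 0,"grip": 1},{"tx": 0,"ty": 0,"tz": 0,"yaw": 0,"grip": 1}]'

```text
clock: 9.07
tcp_pos: [0.4852, -0.1824, 0.3001]
orientation: [3.078, -0.624, 0.0]
contact_force: [0.1, -0.1, -0.9]
gripper_width: 0.159
gripper_force: 35.0
```

```bash
python3 -c "
from h import *
s=load('pics/s5.npz');print(proj(s,[.4245,-.3594,.2037]),'seen 308.8 227.2')
go(.4838,-.1813,.20,-23)"
```

```text
[306.77774477 230.84592739] seen 308.8 227.2
clock 9.07 tcp [ 0.4852 -0.1824  0.3001] head -22.9 tilt 0.04 F [ 0.09 -0.14 -0.9 ] q [-0.58  0.29  1.6  -0.    1.25  1.4 ]
units [-0.034 -0.011  2.002] yaw 0.012
```

Request:
apply_moves --moves '[{"tx": -0.04,"ty": 0,"tz": 0.4,"yaw": 0,"grip": 1},{"tx": 0,"ty": 0,"tz": 0.5,"yaw": 0,"grip": 1},{"tx": 0,"ty": 0,"tz": 0.5,"yaw": 0,"grip": 1},{"tx": 0,"ty": 0,"tz": 0.5,"yaw": 0,"grip": 1},{"tx": 0,"ty": 0,"tz": 0.4,"yaw": 0,"grip": 1},{"tx": 0,"ty": 0,"tz": 0.3,"yaw": 0,"grip": 1},{"tx": 0,"ty": 0,"tz": 0.1,"yaw": 0,"grip": 1},{"tx": 0,"ty": 0,"tz": 0,"yaw": 0,"grip": 1}]'

```text
clock: 10.07
tcp_pos: [0.4834, -0.1816, 0.1651]
orientation: [3.078, -0.626, 0.0]
contact_force: [0.1, 1.0, -1.1]
gripper_width: 0.157
gripper_force: 35.0
```

Request:
apply_moves --moves '[{"tx": 0,"ty": 0,"tz": 0.1,"yaw": 0,"grip": 1},{"tx": 0,"ty": 0,"tz": 0.1,"yaw": 0,"grip": 1},{"tx": 0,"ty": 0,"tz": 0,"yaw": 0,"grip": 1}]'

```text
clock: 10.45
tcp_pos: [0.4831, -0.181, 0.1548]
orientation: [-3.079, 0.625, 0.001]
contact_force: [-0.8, 0.1, -1.2]
gripper_width: 0.158
gripper_force: 35.0
```

```bash
python3 -c "
from h import *
import math
J=np.array([.4728,-.1766]);e=np.array([math.cos(-.4),math.sin(-.4)]);t=get_obs()['tcp_pos'][:2]-J
print('r',t@e,'lat',t@[-e[1],e[0]])
go(*(J+e*.029),.156,-23)"
```

```text
r 0.011212097427410753 lat -2.1990805039103367e-05
clock 10.45 tcp [ 0.4831 -0.181   0.1548] head -22.95 tilt 0.04 F [-0.82  0.08 -1.15] q [-0.58  0.48  1.77 -0.    0.89  1.4 ]
units [ 0.356 -0.001 -0.024] yaw 0.007
```

Request:
apply_moves --moves '[{"tx": 0.09,"ty": 0,"tz": 0,"yaw": 0,"grip": 1},{"tx": 0.09,"ty": 0,"tz": 0,"yaw": 0,"grip": 1},{"tx": 0.09,"ty": 0,"tz": 0,"yaw": 0,"grip": 1},{"tx": 0.09,"ty": 0,"tz": 0,"yaw": 0,"grip": 1},{"tx": 0,"ty": 0,"tz": 0,"yaw": 0,"grip": 1}]'

```text
clock: 11.08
tcp_pos: [0.5004, -0.1885, 0.1551]
orientation: [3.079, -0.625, 0.001]
contact_force: [0.5, 0.6, -1.7]
gripper_width: 0.16
gripper_force: 35.0
```

Request:
apply_moves --moves '[{"tx": 0,"ty": 0,"tz": -0.16,"yaw": 0,"grip": 1},{"tx": 0,"ty": 0,"tz": -0.16,"yaw": 0,"grip": 1},{"tx": 0,"ty": 0,"tz": 0,"yaw": 0,"grip": 1},{"tx": 0,"ty": 0,"tz": 0,"yaw": 0,"grip": 1}]'

```text
clock: 11.58
tcp_pos: [0.4999, -0.1882, 0.1713]
orientation: [3.079, -0.625, 0.001]
contact_force: [0.2, -0.3, -0.5]
gripper_width: 0.162
gripper_force: 35.0
```

Request:
apply_moves --moves '[{"tx": -0.075,"ty": 0,"tz": -0.07,"yaw": 0,"grip": 1},{"tx": -0.075,"ty": 0,"tz": -0.07,"yaw": 0,"grip": 1},{"tx": -0.075,"ty": 0,"tz": -0.07,"yaw": 0,"grip": 1},{"tx": -0.08,"ty": 0,"tz": -0.04,"yaw": 0,"grip": 1},{"tx": -0.08,"ty": 0,"tz": -0.04,"yaw": 0,"grip": 1},{"tx": -0.08,"ty": 0,"tz": -0.04,"yaw": 0,"grip": 1},{"tx": 0,"ty": 0,"tz": 0,"yaw": 0,"grip": 1}]'

```text
clock: 12.45
tcp_pos: [0.4782, -0.179, 0.1877]
orientation: [-3.079, 0.625, 0.0]
contact_force: [0.3, -0.3, -0.6]
gripper_width: 0.16
gripper_force: 35.0
```

```bash
python3 -c "
from h import *
import math
J=np.array([.4728,-.1766]);e=np.array([math.cos(-.4),math.sin(-.4)]);t=get_obs()['tcp_pos'][:2]-J
print('r',t@e,'lat',t@[-e[1],e[0]])
go(*(J-e*.0065),.189,-23)
s=snap('side','s6')
cv2.imwrite('pics/s6.png',cv2.resize(s['pixels'][180:280,240:370],(780,600),interpolation=2)[:,:,::-1])"
```

```text
r 0.005884452994013103 lat -9.193471229192857e-05
clock 12.45 tcp [ 0.4782 -0.179   0.1877] head -22.96 tilt 0.01 F [ 0.27 -0.32 -0.57] q [-0.58  0.42  1.75 -0.    0.96  1.39]
units [-0.248 -0.002 -0.026] yaw 0.005
```

View pics/s6.png

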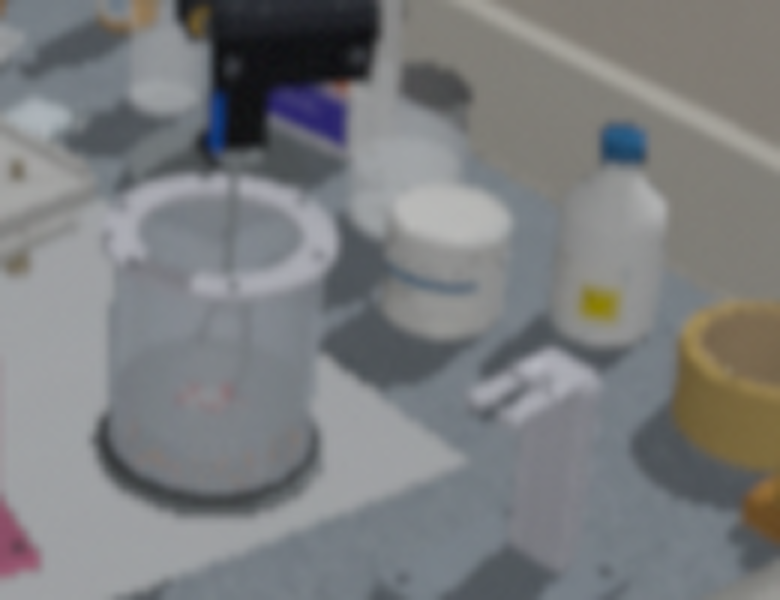

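The bail legs now stand nearly upright, meeting the shaft at about (240,300), so the wire appears to be in the hook. I'll bring the peak to the centre and lift slowly, checking the weight.

Request:
apply_moves --moves '[{"tx": -0.08,"ty": 0,"tz": -0.015,"yaw": 0,"grip": 1},{"tx": -0.08,"ty": 0,"tz": -0.01,"yaw": 0,"grip": 1},{"tx": -0.09,"ty": 0,"tz": 0,"yaw": 0,"grip": 1},{"tx": 0,"ty": 0,"tz": -0.05,"yaw": 0,"grip": 1},{"tx": 0,"ty": 0,"tz": -0.05,"yaw": 0,"grip": 1},{"tx": 0,"ty": 0,"tz": -0.05,"yaw": 0,"grip": 1},{"tx": 0,"ty": 0,"tz": 0,"yaw": 0,"grip": 1},{"tx": 0,"ty": 0,"tz": 0,"yaw": 0,"grip": 1}]'

```text
clock: 13.5
tcp_pos: [0.4669, -0.1742, 0.1962]
orientation: [-3.079, 0.625, 0.0]
contact_force: [-0.0, 0.8, -2.8]
gripper_width: 0.157
gripper_force: 35.0
```

Request:
apply_moves --moves '[{"tx": 0,"ty": 0,"tz": -0.06,"yaw": 0,"grip": 1},{"tx": 0,"ty": 0,"tz": -0.06,"yaw": 0,"grip": 1},{"tx": 0,"ty": 0,"tz": -0.06,"yaw": 0,"grip": 1},{"tx": 0,"ty": 0,"tz": 0,"yaw": 0,"grip": 1},{"tx": 0,"ty": 0,"tz": 0,"yaw": 0,"grip": 1}]'

```text
clock: 14.12
tcp_pos: [0.4669, -0.1742, 0.2053]
orientation: [3.079, -0.625, -0.0]
contact_force: [-0.4, 0.4, -2.0]
gripper_width: 0.158
gripper_force: 35.0
```

```bash
python3 -c "
from h import *
J=np.array([.4728,-.1766]);e=np.array([np.cos(.4),-np.sin(.4)]);t=get_obs()['tcp_pos'][:2]-J
print('r',t@e,'lat',t@[-e[1],e[0]])
go(.4728,-.1766,.25)
import subprocess
for n in('wrist','side'):
    c=snap(n,n+'7');g=c['pixels'].astype(int);m=(g[:,:,0]-g[:,:,1]>60)
    if n=='side': m[:220]=0;m[275:]=0;m[:,255:]*=1;m[:,:250]=0;m[:,295:]=0
    ys,xs=np.nonzero(m);print(n,m.sum(),xs.mean() if len(xs) else 0,ys.mean() if len(ys) else 0)
s0=load('pics/s6.npz')['pixels'].astype(int);m=(s0[:,:,0]-s0[:,:,1]>60);m[:220]=0;m[275:]=0;m[:,:250]=0;m[:,295:]=0;ys,xs=np.nonzero(m);print(m.sum(),xs.mean(),ys.mean())
"
```

```text
r -0.006317177029869503 lat -9.853063229750352e-05
clock 14.12 tcp [ 0.4669 -0.1742  0.2053] head -22.96 tilt 0.0 F [-0.41  0.4  -2.  ] q [-0.58  0.38  1.76 -0.    1.    1.39]
units [ 0.126 -0.002 -0.894] yaw None
wrist 512 253.765625 173.794921875Traceback (most recent call last):
  File "<string>", line 9, in <module>
    if n=='side': m[:220]=0;m[275:]=0;m[:,255:]*=1;m[:,:250]=0;m[:,295:]=0
                                      ^^^^^^^^^^^^
numpy._core._exceptions._UFuncOutputCastingError: Cannot cast ufunc 'multiply' output from dtype('int64') to dtype('bool') with casting rule 'same_kind'
```

```bash
python3 -c "
from h import *
def red(c,box):
    g=c['pixels'].astype(int);m=(g[:,:,0]-g[:,:,1]>40);k=np.zeros_like(m);a,b,cc,d=box;k[a:b,cc:d]=1;ys,xs=np.nonzero(m&k);return m[a:b,cc:d].sum(),xs.mean(),ys.mean(),np.percentile(xs,[2,98]),np.percentile(ys,[2,98])
c=load('pics/wrist7.npz')
r=red(c,(90,260,170,350));print(r,onz(c,r[1],r[2],.058))
print(proj(c,[.4728,-.1766,.058]))
b=(215,265,250,300)
print(red(load('pics/s6.npz'),b));s=snap('side','side7');print(red(s,b))
for z in(.044,.058):print(proj(s,[.4728,-.1766,z]))
"
```

```text
(np.int64(560), np.float64(251.95714285714286), np.float64(160.87857142857143), array([235., 273.]), array([148.  , 176.82])) [ 0.48260563 -0.17659819  0.058     ]
[255.86020621 169.86488703]<string>:4: RuntimeWarning: Mean of empty slice.
  ret = ret.dtype.type(ret / rcount)
Traceback (most recent call last):
IndexError: index 0 is out of bounds for axis 0 with size 0
```

Request:
apply_moves --moves '[{"tx": 0,"ty": 0,"tz": -0.15,"yaw": 0,"grip": 1},{"tx": 0,"ty": 0,"tz": -0.2,"yaw": 0,"grip": 1},{"tx": 0,"ty": 0,"tz": -0.2,"yaw": 0,"grip": 1},{"tx": 0,"ty": 0,"tz": -0.2,"yaw": 0,"grip": 1},{"tx": 0,"ty": 0,"tz": -0.2,"yaw": 0,"grip": 1},{"tx": 0,"ty": 0,"tz": -0.1,"yaw": 0,"grip": 1},{"tx": 0,"ty": 0,"tz": 0,"yaw": 0,"grip": 1},{"tx": 0,"ty": 0,"tz": 0,"yaw": 0,"grip": 1}]'

```text
clock: 15.22
tcp_pos: [0.4667, -0.1741, 0.2575]
orientation: [-3.078, 0.625, 0.001]
contact_force: [-0.5, 0.6, -2.8]
gripper_width: 0.161
gripper_force: 35.0
```

```bash
python3 -c "
from h import *
go(.4669,-.1742,.36)
c=snap('side','side8');g=c['pixels'].astype(int);m=(g[:,:,0]-g[:,:,1]>25);k=np.zeros_like(m);k[180:265,245:305]=1
ys,xs=np.nonzero(m&k);print(len(xs));print(xs.mean(),ys.mean(),ys.min(),ys.max(),xs.min(),xs.max())
for z in(.044,.11):print(proj(c,[.4728,-.1766,z]))
"
```

```text
clock 15.22 tcp [ 0.4667 -0.1741  0.2575] head -22.96 tilt 0.05 F [-0.45  0.58 -2.85] q [-0.58  0.31  1.7  -0.    1.13  1.39]
units [ 2.00e-03 -0.00e+00 -2.05e+00] yaw None
46
296.04347826086956 189.69565217391303 185 195 294 298
[275.49043347 243.42898971]
[276.41678176 225.40576684]
```

Request:
apply_moves --moves '[{"tx": 0,"ty": 0,"tz": -0.1,"yaw": 0,"grip": 1},{"tx": 0,"ty": 0,"tz": -0.1,"yaw": 0,"grip": 1},{"tx": 0,"ty": 0,"tz": -0.1,"yaw": 0,"grip": 1},{"tx": 0,"ty": 0,"tz": -0.1,"yaw": 0,"grip": 1},{"tx": 0,"ty": 0,"tz": 0,"yaw": 0,"grip": 1}]'

```text
clock: 15.9
tcp_pos: [0.4673, -0.1745, 0.2784]
orientation: [3.078, -0.625, 0.002]
contact_force: [-0.7, 0.6, -2.7]
gripper_width: 0.157
gripper_force: 35.0
```

Request:
apply_moves --moves '[{"tx": 0,"ty": 0,"tz": -0.1,"yaw": 0,"grip": 1},{"tx": 0,"ty": 0,"tz": -0.1,"yaw": 0,"grip": 1},{"tx": 0,"ty": 0,"tz": -0.1,"yaw": 0,"grip": 1},{"tx": 0,"ty": 0,"tz": -0.1,"yaw": 0,"grip": 1},{"tx": 0,"ty": 0,"tz": 0,"yaw": 0,"grip": 1}]'

```text
clock: 16.52
tcp_pos: [0.4673, -0.1744, 0.2983]
orientation: [3.078, -0.625, 0.002]
contact_force: [-0.2, -0.8, -3.3]
gripper_width: 0.156
gripper_force: 35.0
```

Request:
apply_moves --moves '[{"tx": 0,"ty": 0,"tz": -0.2,"yaw": 0,"grip": 1},{"tx": 0,"ty": 0,"tz": -0.25,"yaw": 0,"grip": 1},{"tx": 0,"ty": 0,"tz": -0.25,"yaw": 0,"grip": 1},{"tx": 0,"ty": 0,"tz": -0.25,"yaw": 0,"grip": 1},{"tx": 0,"ty": 0,"tz": -0.25,"yaw": 0,"grip": 1},{"tx": 0,"ty": 0,"tz": -0.1,"yaw": 0,"grip": 1},{"tx": 0,"ty": 0,"tz": 0,"yaw": 0,"grip": 1},{"tx": 0,"ty": 0,"tz": 0,"yaw": 0,"grip": 1}]'

```text
clock: 17.52
tcp_pos: [0.4667, -0.1741, 0.3623]
orientation: [-3.078, 0.625, 0.002]
contact_force: [-0.8, 0.2, -3.7]
gripper_width: 0.158
gripper_force: 35.0
```

```bash
python3 -c "
from h import *
a=load('pics/scene0.npz');hsv=cv2.cvtColor(a['pixels'],cv2.COLOR_RGB2HSV);p=a['pixels']
print(p[280,150:158].tolist(), p[280,115:125].tolist())
ref=p[277:283,148:158].reshape(-1,3).mean(0);m=(np.abs(p-ref).max(2)<22).astype(np.uint8)
m=cv2.morphologyEx(m,cv2.MORPH_OPEN,np.ones((3,3)));n,l,st,_=cv2.connectedComponentsWithStats(m);k=l[280,153];print(st[k])
c=max(cv2.findContours((l==k).astype(np.uint8),0,1)[0],key=cv2.contourArea)
w=np.array([onz(a,*q,.005)[:2] for q in c[:,0]],np.float32);print(cv2.minEnclosingCircle(w),cv2.fitEllipse(w))
D=cv2.fitEllipse(w)[0];go(D[0]-.006,D[1],.36)
"
```

```text
[[106, 108, 118], [106, 104, 115], [109, 107, 118], [106, 107, 116], [107, 105, 115], [108, 108, 117], [109, 107, 118], [108, 108, 118]] [[113, 117, 123], [115, 119, 125], [116, 123, 126], [113, 118, 123], [112, 117, 120], [112, 117, 121], [118, 123, 127], [120, 125, 128], [117, 123, 124], [104, 109, 106]]
[   35   222   149   162 10431]
((0.5047497749328613, 0.43122154474258423), 0.3211912512779236) ((0.42295289039611816, 0.4423638582229614), (0.26431339979171753, 0.5877211689949036), 81.82038879394531)
clock 17.52 tcp [ 0.4667 -0.1741  0.3623] head -22.96 tilt 0.07 F [-0.81  0.19 -3.65] q [-0.58  0.21  1.54  0.    1.39  1.39]
units [ -5.725 -10.964   0.055] yaw None
```

```bash
python3 -c "
from h import *
a=load('pics/scene0.npz');p=cv2.GaussianBlur(a['pixels'],(3,3),0).astype(int)
m=((p[:,:,0]-p[:,:,1]>-3)&(p[:,:,2]-p[:,:,0]>5)&(p.sum(2)<380)).astype(np.uint8)
m=cv2.morphologyEx(m,cv2.MORPH_OPEN,np.ones((3,3)));n,l,st,_=cv2.connectedComponentsWithStats(m,connectivity=4);k=l[280,153];print(k,st[k])
c=max(cv2.findContours((l==k).astype(np.uint8),0,1)[0],key=cv2.contourArea)
w=np.array([onz(a,*q,.005)[:2] for q in c[:,0]],np.float32);print(cv2.minEnclosingCircle(w),cv2.fitEllipse(w))
"
```

```text
4 [131 266  44  28 920]
((0.44785770773887634, 0.32997795939445496), 0.057010307908058167) ((0.44769930839538574, 0.32847341895103455), (0.10703764110803604, 0.10861099511384964), 126.81485748291016)
```

Request:
apply_moves --moves '[{"tx": -0.05,"ty": -0.1,"tz": 0,"yaw": 0,"grip": 1},{"tx": -0.1,"ty": -0.2,"tz": 0,"yaw": 0,"grip": 1},{"tx": -0.15,"ty": -0.3,"tz": 0,"yaw": 0,"grip": 1},{"tx": -0.22,"ty": -0.45,"tz": 0,"yaw": 0,"grip": 1},{"tx": -0.22,"ty": -0.45,"tz": 0,"yaw": 0,"grip": 1},{"tx": -0.22,"ty": -0.45,"tz": 0,"yaw": 0,"grip": 1},{"tx": -0.22,"ty": -0.45,"tz": 0,"yaw": 0,"grip": 1},{"tx": -0.22,"ty": -0.45,"tz": 0,"yaw": 0,"grip": 1}]'

```text
clock: 18.52
tcp_pos: [0.4575, -0.0137, 0.3629]
orientation: [-3.079, 0.624, 0.0]
contact_force: [0.5, 0.7, -2.6]
gripper_width: 0.156
gripper_force: 35.0
```

Request:
apply_moves --moves '[{"tx": -0.22,"ty": -0.45,"tz": 0,"yaw": 0,"grip": 1},{"tx": -0.22,"ty": -0.45,"tz": 0,"yaw": 0,"grip": 1},{"tx": -0.22,"ty": -0.45,"tz": 0,"yaw": 0,"grip": 1},{"tx": -0.22,"ty": -0.45,"tz": 0,"yaw": 0,"grip": 1},{"tx": -0.22,"ty": -0.45,"tz": 0,"yaw": 0,"grip": 1},{"tx": -0.22,"ty": -0.45,"tz": 0,"yaw": 0,"grip": 1},{"tx": -0.22,"ty": -0.45,"tz": 0,"yaw": 0,"grip": 1},{"tx": -0.22,"ty": -0.45,"tz": 0,"yaw": 0,"grip": 1}]'

```text
clock: 19.52
tcp_pos: [0.4462, 0.1861, 0.3629]
orientation: [-3.079, 0.624, 0.001]
contact_force: [0.7, 0.6, -2.2]
gripper_width: 0.156
gripper_force: 35.0
```

Request:
apply_moves --moves '[{"tx": -0.22,"ty": -0.45,"tz": 0,"yaw": 0,"grip": 1},{"tx": -0.22,"ty": -0.45,"tz": 0,"yaw": 0,"grip": 1},{"tx": -0.22,"ty": -0.4,"tz": 0,"yaw": 0,"grip": 1},{"tx": -0.2,"ty": -0.4,"tz": 0,"yaw": 0,"grip": 1},{"tx": -0.15,"ty": -0.3,"tz": 0,"yaw": 0,"grip": 1},{"tx": -0.1,"ty": -0.2,"tz": 0,"yaw": 0,"grip": 1},{"tx": 0,"ty": 0,"tz": 0,"yaw": 0,"grip": 1},{"tx": 0,"ty": 0,"tz": 0,"yaw": 0,"grip": 1}]'

```text
clock: 20.52
tcp_pos: [0.4391, 0.3068, 0.3627]
orientation: [3.078, -0.626, -0.0]
contact_force: [0.6, -0.5, -3.2]
gripper_width: 0.158
gripper_force: 35.0
```

```bash
python3 -c "
from h import *
go(.440,.3315,.36)
a=snap('scene','sc9');p=cv2.GaussianBlur(a['pixels'],(3,3),0).astype(int);m=(p[:,:,0]-p[:,:,1]>40);k=np.zeros_like(m);k[150:330,80:260]=1;ys,xs=np.nonzero(m&k);print(len(xs),xs.mean(),ys.mean())
c=snap('wrist','w9')
"
```

```text
clock 20.52 tcp [0.4391 0.3068 0.3627] head -22.98 tilt 0.04 F [ 0.65 -0.47 -3.19] q [ 0.4   0.27  1.46 -0.    1.42  2.37]
units [-0.177 -0.463  0.055] yaw None
81 196.97530864197532 192.76543209876544
```

Request:
apply_moves --moves '[{"tx": -0.06,"ty": -0.15,"tz": 0.1,"yaw": 0,"grip": 1},{"tx": -0.06,"ty": -0.16,"tz": 0.3,"yaw": 0,"grip": 1},{"tx": -0.06,"ty": -0.15,"tz": 0.4,"yaw": 0,"grip": 1},{"tx": 0,"ty": 0,"tz": 0.4,"yaw": 0,"grip": 1},{"tx": 0,"ty": 0,"tz": 0.4,"yaw": 0,"grip": 1},{"tx": 0,"ty": 0,"tz": 0.4,"yaw": 0,"grip": 1},{"tx": 0,"ty": 0,"tz": 0.4,"yaw": 0,"grip": 1},{"tx": 0,"ty": 0,"tz": 0.3,"yaw": 0,"grip": 1}]'

```text
clock: 21.62
tcp_pos: [0.4391, 0.3321, 0.2259]
orientation: [3.078, -0.625, -0.003]
contact_force: [-0.9, 0.1, -2.7]
gripper_width: 0.156
gripper_force: 35.0
```

Request:
apply_moves --moves '[{"tx": 0,"ty": 0,"tz": 0.2,"yaw": 0,"grip": 1},{"tx": 0,"ty": 0,"tz": 0.15,"yaw": 0,"grip": 1},{"tx": 0,"ty": 0,"tz": 0.1,"yaw": 0,"grip": 1},{"tx": 0,"ty": 0,"tz": 0,"yaw": 0,"grip": 1},{"tx": 0,"ty": 0,"tz": 0,"yaw": 0,"grip": 1},{"tx": 0,"ty": 0,"tz": 0,"yaw": 0,"grip": 1}]'

```text
clock: 22.38
tcp_pos: [0.44, 0.332, 0.2058]
orientation: [-3.078, 0.625, -0.001]
contact_force: [0.6, 0.6, -2.3]
gripper_width: 0.162
gripper_force: 35.0
```

```bash
python3 -c "
from h import *
go(.440,.3315,.1816)
a=snap('scene','sc10');p=a['pixels'].astype(int);m=(p[:,:,0]-p[:,:,1]>30);k=np.zeros_like(m);k[200:330,100:220]=1;ys,xs=np.nonzero(m&k);print(len(xs),xs.mean(),ys.mean(),xs.min(),xs.max(),ys.min(),ys.max())
print(onz(a,xs.mean(),ys.mean(),.034+.007),'mat centre px',proj(a,[.4477,.3285,.005]), 'caps top expected',proj(a,[.446,.329,.041]))
w=snap('wrist','w10');p=cv2.GaussianBlur(w['pixels'],(3,3),0).astype(int)
m=((p[:,:,0]-p[:,:,1]>-3)&(p[:,:,2]-p[:,:,0]>5)&(p.sum(2)<420)).astype(np.uint8);n,l,st,ce=cv2.connectedComponentsWithStats(m);print([ (s.tolist(),c.round().tolist()) for s,c in zip(st[1:],ce[1:]) if s[4]>300])
"
```

```text
clock 22.38 tcp [0.44   0.332  0.2058] head -22.96 tilt 0.05 F [ 0.57  0.6  -2.28] q [ 0.44  0.45  1.64 -0.    1.05  2.42]
units [0.003 0.01  0.483] yaw None
235 128.51063829787233 232.7148936170213 103 158 202 267
[0.643869   0.33151551 0.041     ] mat centre px [152.54768149 278.68669997] caps top expected [151.06251672 267.23213615]
[]
```

Request:
apply_moves --moves '[{"tx": -0.06,"ty": 0.02,"tz": 0.1,"yaw": 0,"grip": 1},{"tx": 0,"ty": 0,"tz": 0.1,"yaw": 0,"grip": 1},{"tx": 0,"ty": 0,"tz": 0.08,"yaw": 0,"grip": 1},{"tx": 0,"ty": 0,"tz": 0.06,"yaw": 0,"grip": 1},{"tx": 0,"ty": 0,"tz": 0.05,"yaw": 0,"grip": 1},{"tx": 0,"ty": 0,"tz": 0.05,"yaw": 0,"grip": 1},{"tx": 0,"ty": 0,"tz": 0.04,"yaw": 0,"grip": 1},{"tx": 0,"ty": 0,"tz": 0,"yaw": 0,"grip": 1}]'

```text
clock: 23.48
tcp_pos: [0.4368, 0.3322, 0.1814]
orientation: [-3.079, 0.625, -0.0]
contact_force: [0.2, -0.5, -2.0]
gripper_width: 0.161
gripper_force: 35.0
```

Request:
apply_moves --moves '[{"tx": 0,"ty": 0,"tz": 0.03,"yaw": 0,"grip": 1},{"tx": 0,"ty": 0,"tz": 0,"yaw": 0,"grip": 1},{"tx": 0,"ty": 0,"tz": 0,"yaw": 0,"grip": 1}]'

```text
clock: 23.85
tcp_pos: [0.4368, 0.3323, 0.18]
orientation: [-3.078, 0.625, -0.001]
contact_force: [0.2, -0.2, -1.0]
gripper_width: 0.164
gripper_force: 35.0
```

Request:
apply_moves --moves '[{"tx": 0,"ty": 0,"tz": 0.03,"yaw": 0,"grip": 1},{"tx": 0.085,"ty": 0,"tz": 0.015,"yaw": 0,"grip": 1},{"tx": 0.085,"ty": 0,"tz": 0.015,"yaw": 0,"grip": 1},{"tx": 0.085,"ty": 0,"tz": 0.015,"yaw": 0,"grip": 1},{"tx": 0.08,"ty": 0,"tz": 0.04,"yaw": 0,"grip": 1},{"tx": 0.08,"ty": 0,"tz": 0.04,"yaw": 0,"grip": 1},{"tx": 0.08,"ty": 0,"tz": 0.04,"yaw": 0,"grip": 1},{"tx": 0,"ty": 0,"tz": 0,"yaw": 0,"grip": 1}]'

```text
clock: 24.85
tcp_pos: [0.4597, 0.3224, 0.1698]
orientation: [3.079, -0.626, -0.0]
contact_force: [-0.1, -0.2, -0.8]
gripper_width: 0.157
gripper_force: 35.0
```

Request:
apply_moves --moves '[{"tx": 0.075,"ty": 0,"tz": 0.07,"yaw": 0,"grip": 1},{"tx": 0.075,"ty": 0,"tz": 0.07,"yaw": 0,"grip": 1},{"tx": 0.075,"ty": 0,"tz": 0.07,"yaw": 0,"grip": 1},{"tx": 0,"ty": 0,"tz": 0.08,"yaw": 0,"grip": 1},{"tx": 0,"ty": 0,"tz": 0.08,"yaw": 0,"grip": 1},{"tx": 0,"ty": 0,"tz": 0.08,"yaw": 0,"grip": 1},{"tx": 0,"ty": 0,"tz": 0,"yaw": 0,"grip": 1}]'

```text
clock: 25.72
tcp_pos: [0.4694, 0.3181, 0.1471]
orientation: [3.078, -0.625, -0.001]
contact_force: [-0.4, 0.1, -1.4]
gripper_width: 0.16
gripper_force: 35.0
```

```bash
python3 -c "
from h import *
e=np.array([.919,-.394]);t=get_obs()['tcp_pos'][:2]-(np.array([.4368,.3323])+e*.0065);print('r',t@e)
go(.4368,.3323,.145)"
```

```text
r 0.02904985686490733
clock 25.73 tcp [0.4694 0.3181 0.1471] head -22.95 tilt 0.06 F [-0.36  0.12 -1.45] q [0.4  0.55 1.65 0.   0.94 2.37]
units [-0.711 -0.008  0.043] yaw None
```

Request:
apply_moves --moves '[{"tx": -0.08,"ty": 0,"tz": 0.02,"yaw": 0,"grip": 1},{"tx": -0.1,"ty": 0,"tz": 0,"yaw": 0,"grip": 1},{"tx": -0.1,"ty": 0,"tz": 0,"yaw": 0,"grip": 1},{"tx": -0.1,"ty": 0,"tz": 0,"yaw": 0,"grip": 1},{"tx": 0,"ty": 0,"tz": 0,"yaw": 0,"grip": 1}]'

```text
clock: 26.35
tcp_pos: [0.4517, 0.3257, 0.1466]
orientation: [3.079, -0.624, -0.0]
contact_force: [-1.1, -1.5, 0.3]
gripper_width: 0.154
gripper_force: 35.0
```

Request:
apply_moves --moves '[{"tx": 0,"ty": 0,"tz": -0.1,"yaw": 0,"grip": 1},{"tx": 0,"ty": 0,"tz": -0.2,"yaw": 0,"grip": 1},{"tx": 0,"ty": 0,"tz": -0.2,"yaw": 0,"grip": 1},{"tx": 0,"ty": 0,"tz": -0.2,"yaw": 0,"grip": 1},{"tx": 0,"ty": 0,"tz": 0,"yaw": 0,"grip": 1},{"tx": 0,"ty": 0,"tz": 0,"yaw": 0,"grip": 1}]'

```text
clock: 27.1
tcp_pos: [0.4521, 0.3255, 0.1816]
orientation: [3.079, -0.625, -0.0]
contact_force: [-0.2, 0.4, -0.9]
gripper_width: 0.159
gripper_force: 35.0
```

Request:
apply_moves --moves '[{"tx": 0,"ty": 0,"tz": -0.4,"yaw": 0,"grip": 1},{"tx": 0,"ty": 0,"tz": -0.5,"yaw": 0,"grip": 1},{"tx": 0,"ty": 0,"tz": -0.6,"yaw": 0,"grip": 1},{"tx": 0,"ty": 0,"tz": -0.6,"yaw": 0,"grip": 1},{"tx": 0,"ty": 0,"tz": -0.4,"yaw": 0,"grip": 1},{"tx": 0,"ty": 0,"tz": 0,"yaw": 0,"grip": 1},{"tx": 0,"ty": 0,"tz": 0,"yaw": 0,"grip": 1}]'

```text
clock: 27.98
tcp_pos: [0.4515, 0.3252, 0.3052]
orientation: [3.077, -0.625, -0.003]
contact_force: [-0.2, -0.3, -0.8]
gripper_width: 0.159
gripper_force: 35.0
```

```bash
python3 -c "
from h import *
go(.44,-.358,.31,6.2)
a=snap('scene','sc11');d=np.abs(a['pixels'].astype(int)-load('pics/scene0.npz')['pixels']).max(2)
p=a['pixels'].astype(int);m=(p[:,:,0]-p[:,:,1]>30);k=np.zeros_like(m);k[245:300,125:185]=1;ys,xs=np.nonzero(m&k);print(len(xs),xs.mean(),ys.mean());print(onz(a,xs.mean(),ys.mean(),.032).round(4))
m=(d>25).astype(np.uint8);m[:235]=0;m[300:]=0;m[:,:110]=0;m[:,190:]=0;ys,xs=np.nonzero(m);print('changed',xs.min(),xs.max(),ys.min(),ys.max())
"
```

```text
clock 27.98 tcp [0.4515 0.3252 0.3052] head -22.96 tilt 0.15 F [-0.2  -0.3  -0.82] q [ 0.42  0.35  1.5  -0.    1.3   2.39]
units [ 5.118 12.671 -0.08 ] yaw -3.645
49 152.24489795918367 273.55102040816325
[0.4315 0.3317 0.032 ]
changed 137 174 237 298
```

Request:
apply_moves --moves '[{"tx": 0,"ty": 0,"tz": -0.1,"yaw": -1,"grip": 1},{"tx": 0,"ty": 0,"tz": 0,"yaw": -1,"grip": 1},{"tx": 0,"ty": 0,"tz": 0,"yaw": -1,"grip": 1},{"tx": 0,"ty": 0,"tz": 0,"yaw": -0.65,"grip": 1},{"tx": 0,"ty": 0,"tz": 0,"yaw": 0,"grip": 1},{"tx": 0,"ty": 0,"tz": 0,"yaw": 0,"grip": 1}]'

```text
clock: 28.78
tcp_pos: [0.452, 0.3254, 0.3108]
orientation: [3.136, 0.169, -0.002]
contact_force: [-0.5, 0.4, -0.8]
gripper_width: 0.155
gripper_force: 35.0
```

```bash
python3 -c "
from h import *
go(.43,-.3591,.30,6.25)"
```

```text
clock 28.77 tcp [0.452  0.3254 0.3108] head 6.16 tilt 0.09 F [-0.45  0.44 -0.75] q [0.42 0.34 1.49 0.   1.31 1.89]
units [-1.906 13.564  0.224] yaw -0.011
```

Request:
apply_moves --moves '[{"tx": -0.05,"ty": 0.3,"tz": 0,"yaw": 0,"grip": 1},{"tx": -0.1,"ty": 0.7,"tz": 0,"yaw": 0,"grip": 1},{"tx": -0.1,"ty": 0.7,"tz": 0,"yaw": 0,"grip": 1},{"tx": -0.1,"ty": 0.7,"tz": 0,"yaw": 0,"grip": 1},{"tx": -0.1,"ty": 0.7,"tz": 0,"yaw": 0,"grip": 1},{"tx": -0.1,"ty": 0.7,"tz": 0,"yaw": 0,"grip": 1},{"tx": -0.1,"ty": 0.7,"tz": 0,"yaw": 0,"grip": 1},{"tx": -0.1,"ty": 0.7,"tz": 0,"yaw": 0,"grip": 1}]'

```text
clock: 29.78
tcp_pos: [0.4426, 0.0612, 0.3117]
orientation: [3.136, 0.17, 0.0]
contact_force: [0.5, 0.8, -1.7]
gripper_width: 0.16
gripper_force: 35.0
```

Request:
apply_moves --moves '[{"tx": -0.1,"ty": 0.7,"tz": 0,"yaw": 0,"grip": 1},{"tx": -0.1,"ty": 0.7,"tz": 0,"yaw": 0,"grip": 1},{"tx": -0.1,"ty": 0.7,"tz": 0,"yaw": 0,"grip": 1},{"tx": -0.1,"ty": 0.7,"tz": 0,"yaw": 0,"grip": 1},{"tx": -0.1,"ty": 0.7,"tz": 0,"yaw": 0,"grip": 1},{"tx": -0.1,"ty": 0.7,"tz": 0,"yaw": 0,"grip": 1},{"tx": -0.1,"ty": 0.7,"tz": 0,"yaw": 0,"grip": 1},{"tx": -0.1,"ty": 0.7,"tz": 0,"yaw": 0,"grip": 1}]'

```text
clock: 30.78
tcp_pos: [0.4329, -0.2212, 0.3117]
orientation: [3.137, 0.169, -0.0]
contact_force: [0.9, 0.4, -0.8]
gripper_width: 0.158
gripper_force: 35.0
```

Request:
apply_moves --moves '[{"tx": -0.1,"ty": 0.7,"tz": 0,"yaw": 0,"grip": 1},{"tx": -0.1,"ty": 0.7,"tz": 0,"yaw": 0,"grip": 1},{"tx": -0.1,"ty": 0.5,"tz": 0,"yaw": 0,"grip": 1},{"tx": 0,"ty": 0.3,"tz": 0,"yaw": 0,"grip": 1},{"tx": 0,"ty": 0,"tz": 0,"yaw": 0,"grip": 1},{"tx": 0,"ty": 0,"tz": 0,"yaw": 0,"grip": 1}]'

```text
clock: 31.52
tcp_pos: [0.4309, -0.3295, 0.3114]
orientation: [-3.136, -0.172, 0.001]
contact_force: [-0.9, -0.3, -0.2]
gripper_width: 0.156
gripper_force: 35.0
```

```bash
python3 -c "
from h import *
go(.43,-.3591,.30,6.25);e=np.array([np.cos(np.radians(6.25)),np.sin(np.radians(6.25))])
p=np.array([.5096,-.3503])-.08*e;print(p);go(*p,.140,6.25)"
```

```text
clock 31.52 tcp [ 0.4309 -0.3295  0.3114] head 6.28 tilt 0.08 F [-0.86 -0.3  -0.19] q [-0.86  0.32  1.52  0.    1.3   0.6 ]
units [-0.082  0.588  0.227] yaw 0.004
[ 0.43007549 -0.35900935]
clock 31.52 tcp [ 0.4309 -0.3295  0.3114] head 6.28 tilt 0.08 F [-0.86 -0.3  -0.19] q [-0.86  0.32  1.52  0.    1.3   0.6 ]
units [-0.079  0.59   3.427] yaw 0.004
```

Request:
apply_moves --moves '[{"tx": -0.08,"ty": 0.3,"tz": 0.3,"yaw": 0,"grip": 1},{"tx": 0,"ty": 0.29,"tz": 0.6,"yaw": 0,"grip": 1},{"tx": 0,"ty": 0,"tz": 0.7,"yaw": 0,"grip": 1},{"tx": 0,"ty": 0,"tz": 0.7,"yaw": 0,"grip": 1},{"tx": 0,"ty": 0,"tz": 0.6,"yaw": 0,"grip": 1},{"tx": 0,"ty": 0,"tz": 0.43,"yaw": 0,"grip": 1},{"tx": 0,"ty": 0,"tz": 0.1,"yaw": 0,"grip": 1},{"tx": 0,"ty": 0,"tz": 0,"yaw": 0,"grip": 1}]'

```text
clock: 32.52
tcp_pos: [0.4302, -0.3605, 0.1398]
orientation: [-3.137, -0.171, 0.0]
contact_force: [-0.3, -0.3, -0.3]
gripper_width: 0.158
gripper_force: 35.0
```

```bash
python3 -c "
from h import *
go(.5096,-.3503,.140,6.25)"
```

```text
clock 32.52 tcp [ 0.4302 -0.3605  0.1398] head 6.26 tilt 0.02 F [-0.27 -0.26 -0.32] q [-0.9   0.55  1.67 -0.    0.92  0.57]
units [ 1.6   -0.03  -0.005] yaw 0.001
```

Request:
apply_moves --moves '[{"tx": 0,"ty": -0.03,"tz": 0,"yaw": 0,"grip": 1},{"tx": 0.3,"ty": 0,"tz": 0,"yaw": 0,"grip": 1},{"tx": 0.3,"ty": 0,"tz": 0,"yaw": 0,"grip": 1},{"tx": 0.3,"ty": 0,"tz": 0,"yaw": 0,"grip": 1},{"tx": 0.3,"ty": 0,"tz": 0,"yaw": 0,"grip": 1},{"tx": 0.25,"ty": 0,"tz": 0,"yaw": 0,"grip": 1},{"tx": 0.15,"ty": 0,"tz": 0,"yaw": 0,"grip": 1},{"tx": 0,"ty": 0,"tz": 0,"yaw": 0,"grip": 1}]'

```text
clock: 33.52
tcp_pos: [0.51, -0.3501, 0.1399]
orientation: [3.137, 0.172, -0.0]
contact_force: [0.0, 0.5, -0.8]
gripper_width: 0.158
gripper_force: 35.0
```

```bash
python3 -c "
from h import *
go(.5096,-.3503,.130,6.25)"
```

```text
clock 33.52 tcp [ 0.51   -0.3501  0.1399] head 6.28 tilt 0.01 F [ 0.   0.5 -0.8] q [-0.78  0.62  1.52 -0.    1.    0.68]
units [-0.008  0.003  0.198] yaw 0.004
```

Request:
apply_moves --moves '[{"tx": -0.01,"ty": 0,"tz": 0.07,"yaw": 0,"grip": 1},{"tx": 0,"ty": 0,"tz": 0.07,"yaw": 0,"grip": 1},{"tx": 0,"ty": 0,"tz": 0.05,"yaw": 0,"grip": 1},{"tx": 0,"ty": 0,"tz": 0,"yaw": 0,"grip": 1},{"tx": 0,"ty": 0,"tz": 0,"yaw": 0,"grip": 1},{"tx": 0,"ty": 0,"tz": 0.02,"yaw": 0,"grip": 1},{"tx": 0,"ty": 0,"tz": 0,"yaw": 0,"grip": 1},{"tx": 0,"ty": 0,"tz": 0,"yaw": 0,"grip": 1}]'

```text
clock: 34.52
tcp_pos: [0.5092, -0.3504, 0.13]
orientation: [3.136, 0.171, 0.0]
contact_force: [-0.9, -0.2, 4.0]
gripper_width: 0.16
gripper_force: 35.0
```

Contact on the seat (4 N) at the original height. Releasing.

Request:
apply_moves --moves '[{"tx": 0,"ty": 0,"tz": 0,"yaw": 0,"grip": 0.5},{"tx": 0,"ty": 0,"tz": 0,"yaw": 0,"grip": 0},{"tx": 0,"ty": 0,"tz": 0,"yaw": 0,"grip": -0.5},{"tx": 0,"ty": 0,"tz": 0,"yaw": 0,"grip": -1},{"tx": 0,"ty": 0,"tz": 0,"yaw": 0,"grip": -1},{"tx": 0,"ty": 0,"tz": 0,"yaw": 0,"grip": -1},{"tx": 0,"ty": 0,"tz": 0,"yaw": 0,"grip": -1},{"tx": 0,"ty": 0,"tz": 0,"yaw": 0,"grip": -1}]'

```text
clock: 35.52
tcp_pos: [0.5091, -0.3503, 0.1295]
orientation: [-3.137, -0.171, -0.0]
contact_force: [-0.2, -0.2, -0.0]
gripper_width: 0.95
gripper_force: 0.0
```

Request:
apply_moves --moves '[{"tx": 0,"ty": 0,"tz": 0,"yaw": 0,"grip": -1},{"tx": 0,"ty": 0,"tz": -0.2,"yaw": 0,"grip": -1},{"tx": 0,"ty": 0,"tz": -0.4,"yaw": 0,"grip": -1},{"tx": 0,"ty": 0,"tz": -0.7,"yaw": 0,"grip": -1},{"tx": 0,"ty": 0,"tz": -0.7,"yaw": 0,"grip": -1},{"tx": 0,"ty": 0,"tz": -0.7,"yaw": 0,"grip": -1},{"tx": 0,"ty": 0,"tz": -0.5,"yaw": 0,"grip": -1},{"tx": 0,"ty": 0,"tz": 0,"yaw": 0,"grip": -1}]'

```text
clock: 36.52
tcp_pos: [0.5102, -0.3513, 0.2926]
orientation: [3.132, 0.171, 0.007]
contact_force: [0.4, -0.3, 0.1]
gripper_width: 1.0
gripper_force: 0.0
```

```bash
python3 -c "
from h import *
go(.51,-.35,.30)
s=snap('side','s12');a=load('pics/side0.npz')
def bl(c):
    g=c['pixels'].astype(int);m=((g[:,:,2]>120)&(g[:,:,2]-g[:,:,0]>70));k=np.zeros_like(m);k[225:250,315:340]=1;ys,xs=np.nonzero(m&k);return len(xs),xs.mean(),ys.mean(),np.cov(xs,ys).round(1).tolist()
print(bl(a),bl(s))
p=snap('scene','sc12')
q=load('pics/scene0.npz');
g=p['pixels'].astype(int);print('dish region now vs after set:',np.abs(g-load('pics/sc11.npz')['pixels'])[245:300,125:185].max(2).mean())
# dish rim/basket: basket flange blob against the empty dish
d=(np.abs(g-q['pixels']).max(2)>25).astype(np.uint8)[225:305,105:200]
c=max(cv2.findContours(d,0,1)[0],key=cv2.contourArea);print(cv2.minAreaRect(c),np.add(cv2.boundingRect(c),(105,225,0,0)))
for z in(.004,.034):
  print([proj(p,[.443+r*np.cos(t),.330+r*np.sin(t),z]).round(0).tolist() for r in((.029,)if z<.01 else(.037,)) for t in(0,1.57,3.14,4.71)])
"
```

```text
clock 36.52 tcp [ 0.5102 -0.3513  0.2926] head 6.25 tilt 0.37 F [ 0.4  -0.27  0.1 ] q [-0.78  0.45  1.37  0.    1.32  0.68]
units [-0.    -0.025 -0.148] yaw None
(85, np.float64(324.88235294117646), np.float64(235.90588235294118), [[5.6, -7.4], [-7.4, 23.7]]) (84, np.float64(325.01190476190476), np.float64(236.17857142857142), [[5.2, -7.0], [-7.0, 22.9]])
dish region now vs after set: 21.326666666666668
((54.400001525878906, 59.70000076293945), (15.473592758178711, 33.2726936340332), 79.69515228271484) [142 276  35  18]
[[149.0, 274.0], [141.0, 284.0], [156.0, 286.0], [164.0, 277.0]]
[[147.0, 263.0], [137.0, 275.0], [156.0, 278.0], [166.0, 266.0]]
```

```bash
python3 -c "
from h import *
q=load('pics/scene0.npz')['pixels'].astype(int)
for f in('sc11','sc12'):
    g=load(f'pics/{f}.npz')['pixels'].astype(int)
    m=(g[:,:,0]-g[:,:,1]>25);m[:240]=0;m[300:]=0;m[:,:125]=0;m[:,190:]=0;ys,xs=np.nonzero(m);print(f,len(xs),xs.mean(),ys.mean(),xs.min(),xs.max(),ys.min(),ys.max())
    d=np.abs(g-q).max(2)
    for r in range(250,300,3): print(r,''.join('#' if m[r,u] else '+' if d[r,u]>20 else '.' for u in range(120,190)))
"
```

```text
sc11 60 152.26666666666668 273.43333333333334 146 158 270 276
250 .......................................+...+..+++....+++...........+++
253 ...........................++++++++.+......+..++..+.+++.+..+..........
256 .......................+++.....+++++......+..++...++...++....++.+.....
259 .........+..+.+++...++....+.+....+.+.............++.+.+.++.++.+...+...
262 ...........+++.....++....+++++++++++++++++...........+...+.+.++...++.+
265 ...........+++........++++++.................+............+++...+.+...
268 ..........................................+++..................++.....
271 .............................+######++....+++++................+....++
274 .............+..+++++++...##+##########++++++..........+.+...+..+..+.+
277 ...................++++++++++++++++++++++...++...............+.++.+.++
280 ........................................+++++++++++++..........+++...+
283 .+......+...............................+++++++++++++++......+.+...++.
286 ...+........................++.......++++++++++++++++.....++.++++.+++.
289 ...........................+++++++++++++++++++++......+++..
[... 871 characters left out ...]
.........................
274 ....................+...+++++#########++++++..........................
277 .....................++++.++++++++++++....+++++++++...................
280 .....................++++.........+++++++++++++++++++++...............
283 ......................+++++++++++++++++++++++++++++++++++.............
286 .........................+++++++++++++++++++++++++++++................
289 ..........................++++++++++++++++++++++++....................
292 ............................++++++++++++++++..........................
295 ......................................................................
298 ......................................................................
```

```bash
python3 -c "
from bench import *
print(hand_in())"
```

```text
the job is handed in; nothing more can be done
None
```

I handed the job in at about 37 s of the 72 s. The last measurements show the basket standing level in the dish, within about 13 mm of its centre and free of the hook, and the rod back on its stand; the hand-in returned no verdict.

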